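# Clamp the carved balcony in the cam fixture

### The arm

A 6-joint arm with a two-finger parallel gripper is mounted at the origin on the work surface. World frame = base frame: x ahead of the robot, y to its left, z up, the work surface at z = 0. Lengths are in mm, angles in rad, forces in N, time in s.
With the tool pointing down it reaches from about 350 to 975 mm from the base axis. Payload 7.1 kg.
Tool frame: the origin (TCP) lies on the centre line of the jaws, within the pads' length; the fingertips stand 14 mm ahead of it and the grasp point (between the pads) lies 5 mm behind it; x points along the fingers, z is the direction in which the jaws open and shut, and the axes are right-handed (so a half turn about x gives the same grasp; the last joint's range is limited). The gripper opens to 88 mm and grips with 3 to 60 N. Pads are 20 mm wide; open, the fingers measure 115 mm over their backs; the gripper's body (75 mm by 178 mm) begins 61 mm behind the grasp point.
Start: joints at [1.222, 0.423, 1.63, -0, 1.089, -0.019], TCP at [202.377, 591.311, 236.675] pointing down, gripper open.
Joint ranges: [-3, 3], [-0.9, 2.11], [0.09, 2.58], [-1.31, 4.45], [0.11, 2.69], [-2.54, 2.54]. Speed limits (rad/s): [2.39, 2.39, 3.01, 3.14, 3.14, 3.14].

### API

Orientations are given as a rotation vector (axis times angle).
In Python, from workcell import ctrl gives the robot as it stands.
- The arm moves only by the tool servo_tool, never from a script. Its argument "plan" is a list that holds one entry, the list of rows, each a list of 7 numbers: the shift along the tool's x, y, z in cm, then the turn, a rotation vector about the tool's x, y, z in rad, then the finger opening in cm, from 0 to 8.78. A call has 1 to 8 rows; each row is the pose to reach, as a shift and turn from the pose commanded when the call began, along the tool's axes at that moment; what a row does not reach only later rows make up. A row lasts 1/12 s, in which the tool goes at most 41.7 mm and 7.16 degrees, less where a joint would pass 70% of its speed; a pose out of reach is approached as far as the arm can. A call with a gripper value outside its range is refused whole. The fingers move at their own pace and stop on an object; the grip force is fixed at half the most. Time passes only in rows, so rows that repeat a pose let the fingers close. It gives the time, the measured TCP pose, the force and the opening at its end, in the units of the state.
- ctrl.get_obs(): the state, without advancing time (a new reading comes with each control period).
- ctrl.get_image(name): name is "scene" or "side" or "wrist"; returns the picture (420x560x3 uint8, red, green, blue); there is no depth.
- ctrl.calibration(name): a dict with "K" (3x3 intrinsics, pixels), "dist" ([k1, k2, p1, p2, k3] as OpenCV has them; the pictures are not rectified), "view" (4x4, takes a point from world to camera coordinates). Camera axes: x right, y up, looking along -z (the intrinsics and any distortion apply to the point x, -y, -z); pixel columns grow to the right and rows downward; lengths in mm; the calibration is good to about 2 mm. A picture is of the moment at which its call begins: read the wrist's pose just before it. calibration takes no time and is no camera call; for the wrist camera it gives the pose at the moment of the call.
- ctrl.close_job(): hands the job in, once; it reports no verdict.
The state is a dict: "t": time; "qpos": joint angles; "qvel": joint speeds; "joint_torque": joint torques, N m; "ee_pos": TCP position; "orientation": TCP orientation; "ft_force": force on the tool from outside, world axes, zero at the start; "moment": the same for the moment, N m; "width": finger opening in mm.
Only numpy, scipy, OpenCV 4.12 (cv2) and the standard library are available. Lean on these libraries where they do the work, as an engineer would, in place of code of your own. Each camera call takes 0.05 s, during which the arm holds its last target.

### The job

Lay the carved maple balcony upright and flat on the plate of the clamping fixture, its back board against the wooden fence and its end against the steel end stop. Then swing the cam lever just until the sprung shoe has taken up the gap and its springs have given about 3 mm, so that the balcony is held snug, and let go; do not overrun it, for springs driven nearly solid bruise the maple. Leave the other things on the bench where they are.

Things in the scene. Friction and masses are not known exactly. Their poses are not given: they have to be found in the camera images.
- fixture: Clamping fixture, fixed: plywood plate 200 (x) x 220 (y) x 18 mm. Origin: centre of its underside. In its frame the fence is on the +x side and runs along y; jaw and shoe (20 mm high over the plate) are on the -x side, behind them the cam (hub up to 60 mm over the bench); the jaw moves to +x; end stop at the -y end. The balcony belongs on the plate between shoe and fence, its centre at y = -10 mm.
- fence: Wooden fence on the plate, 16 (x) x 150 (y) x 20 mm high. Origin: centre of its underside, 18 mm over the bench; axes as the fixture's. Its working face, towards the shoe, is at x = -8 mm. Two brass screw knobs 24 mm high stand behind it. It is screwed down, but its x differs from start to start, and so does the gap: with the lever fully back, 5 to 7.5 mm are left beside the balcony.
- stop_face (a point): Foot of the working face of the steel end stop (block 16 x 12 mm, 24 mm high over the plate), 18 mm over the bench, 80 mm from the fixture's origin in its -y. The face looks to the fixture's +y; the point's axes are the fixture's.
- balcony: Carved pale maple clock balcony, 44 (x) x 140 (y) x 58 mm high, about 130 g. Origin: centre of its underside. Front (sawn railing) at -x, plain back board at +x, outer face x = +22 mm. Solid floor 12 mm thick, x -22 to +22 mm. Railing (outer face x = -20 mm) and back board both reach up to z = 58 mm: it can be gripped across its depth (42 mm) from above, over fence, jaw and stop.
- balcony_back (a point): Point on the balcony: middle of the back edge of its underside (22 mm from its origin in its +x).
- balcony_end (a point): Point on the balcony: middle of the end of its underside that belongs at the end stop (70 mm from its origin in its -y).
- cam_pivot (a point): Pivot of the cam lever, on the plate's top surface (18 mm over the bench), vertical axis. The point's axes are the fixture's; it lies at x = -68 mm, y = -10 mm in the fixture's frame.
- lever_knob (a point): Centre of the upright dark red handle at the end of the cam lever: a vertical cylinder 22 mm in diameter, from 52 to 98 mm over the bench; this point is 78 mm over the bench and 110 mm from the pivot's axis. The steel lever bar under it (16 mm wide) has its top at 52 mm over the bench.
- cam (a joint): Angle of the cam lever, rad: 0 = fully back (open), 1.9 = its end; grows counter-clockwise seen from above. At 0 the lever points 75 degrees counter-clockwise from the fixture's +x. The eccentric pushes the jaw towards the fence by 7 mm per rad, starting at 0. The stiff pivot (0.3 N m, some 3 to 4 N at the handle) holds the lever where it is left.
- shoe (a joint): How far the shoe's springs have given, m: 0 = relaxed (shoe 12 mm in front of the jaw), 0.008 = solid; 5 N per mm. It stays 0 until the gap is taken up. A snug hold is about 0.003; towards 0.006 and more it bruises the maple.
- shoe_face (a point): Middle of the shoe's cork face (64 mm wide in y, 18 mm high), which moves with the jaw and meets the front edge of the balcony's floor; its axes are the fixture's.
- hammer: Bronze setting hammer, 220 mm long, lying on the bench. Origin under its middle. Leave it alone.
- pendulum_disk: Dark red lacquered pendulum disk, 72 mm in diameter, 6 mm thick, lying flat, with a short brass tab. Leave it alone.
- arbor: Turned steel arbor, 125 mm long, in a small wooden tray (160 x 100 x 28 mm). Leave it alone.
- glue: White glue bottle with a red cap, 52 mm in diameter, 130 mm high, standing. Leave it alone.
- bird: Small carved cuckoo, about 65 mm high, standing. Leave it alone.
- leaf: Carved brown leaf ornament, about 75 mm long, 8 mm thick, lying. Leave it alone.
Things that resemble listed ones, but are neither listed nor needed, are in the scene too. Leave any black or orange look-alike of the balcony alone.

How it is judged (in metres and radians):
On the way, in this order (a step that is already met when the one before it is completed fails the run):
1. the balcony lies flat and upright on the plate between shoe and fence, back to the fence (within 10 mm) and end at the stop (within 6 mm), the springs still relaxed (x of balcony_back in the frame of fence between -0.018 and -0.004 m and y of balcony_end in the frame of stop_face between -0.003 and 0.006 m and z of balcony_back in the frame of fence below 0.003 m and angle between balcony's own z axis and vertical below 0.05 rad and value of joint shoe below 0.001 m), for 0.2 s.
2. the cam has taken up the gap: the shoe's springs have given 1.8 to 4.3 mm (value of joint shoe between 0.0018 and 0.0043 m), for 0.2 s.
At the end, for the whole second after the job is handed in: The balcony lies flat and upright on the plate, its back within 2.5 mm of the fence and square to it (0.04 rad), its end within 3 mm of the end stop; the shoe's springs have given 1.8 to 4.3 mm; all is at rest (all of step 2 and x of balcony_back in the frame of fence between -0.0105 and -0.005 m and y of balcony_end in the frame of stop_face between -0.003 and 0.003 m and z of balcony_back in the frame of fence below 0.002 m and angle between the y axis of balcony and the y axis of fence, either way round below 0.04 rad and angle between balcony's own z axis and vertical below 0.05 rad and linear speed of balcony below 0.01 m/s); the robot touches nothing.
It fails at once if the cam is overrun: the springs are driven 6 mm or more, nearly solid (value of joint shoe above 0.006 m).
It fails at once if another thing on the bench is shifted by more than 20 mm (distance of any of hammer, pendulum_disk, arbor, glue, bird, leaf from where it was at the start of the episode above 0.02 m).
It also fails if it takes over 64 s, if anything falls off the work surface, if the arm or the gripper's body presses on something with over 40 N, if the wrist force passes 120 N, or if a joint passes its speed limit or range.

## Working session

There is one attempt and no reset: what is moved stays moved. The work goes in short steps, Python scripts to look and compute and a tool call to move; the robot and the scene stay as the last step left them, time stands still between calls to the robot, and variables do not carry over. Pictures are saved under pics/ and viewed, and the job is handed in when it is done.

Besides the shell and the picture viewer there is one more tool, called after "Emit:" by a JSON object that holds its "name" and its "arguments", one argument or row to a line. servo_tool: Moves the arm, as the interface text tells. Its arguments: {"type":"object","properties":{"plan":{"type":"array","items":{"type":"array","items":{"type":"array","items":{"type":"number"}}}}},"required":["plan"]}

```bash
ls; mkdir -p pics; python3 - <<'E'
from workcell import ctrl
import cv2
o=ctrl.get_obs();print(o)
for n in ["scene","side","wrist"]:
    c=ctrl.calibration(n);print(n,c)
    im=ctrl.get_image(n);cv2.imwrite(f"pics/{n}0.png",im[:,:,::-1])
E
```

```text
pics
{'t': 0.0, 'qpos': array([ 1.22200601e+00,  4.23823573e-01,  1.63068319e+00, -8.43183081e-06,
        1.08856906e+00, -1.90048808e-02]), 'qvel': array([-0.0004216 ,  0.00086525, -0.00062824, -0.00065863,  0.00018151,
        0.00047898]), 'joint_torque': array([ 2.50474513e-04, -5.44630623e+01, -2.73665124e+01,  6.43040333e-02,
        2.29159120e-02, -1.89994757e-04]), 'ee_pos': array([202.20167259, 590.83433752, 235.91512513]), 'orientation': array([-0.96379515,  1.3486072 ,  0.96239476]), 'ft_force': array([ 0.2423005 , -0.68153913, -0.87974439]), 'moment': array([0.04301704, 0.06426174, 0.03645229]), 'width': 87.81840447011832}
scene {'K': array([[430.33446908,   0.        , 279.70963072],
       [  0.        , 430.33446908, 210.06464482],
       [  0.        ,   0.        ,   1.        ]]), 'dist': array([-0.06310846,  0.        ,  0.        ,  0.        ,  0.        ]), 'view': array([[-6.55947777e-01,  7.54801847e-01,  2.58573241e-03,
         3.37151815e+02],
       [-6.20584154e-01, -5.41251845e-01,  5.67381484e-01,
         2.55041097e+02],
       [ 4.29660124e-01,  3.
[... 635 characters left out ...]
24629370e+03],
       [ 0.00000000e+00,  0.00000000e+00,  0.00000000e+00,
         1.00000000e+00]])}
wrist {'K': array([[316.43232937,   0.        , 280.8317433 ],
       [  0.        , 316.43232937, 207.5667112 ],
       [  0.        ,   0.        ,   1.        ]]), 'dist': array([-0.02182078,  0.        ,  0.        ,  0.        ,  0.        ]), 'view': array([[ 3.23105060e-01,  9.46360547e-01, -2.19868837e-03,
        -6.24334099e+02],
       [-9.16466664e-01,  3.12317690e-01, -2.50093011e-01,
         3.14510723e+01],
       [-2.35991470e-01,  8.28213420e-02,  9.68219320e-01,
        -3.89340569e+02],
       [ 0.00000000e+00,  0.00000000e+00,  0.00000000e+00,
         1.00000000e+00]])}
```

View pics/scene0.png

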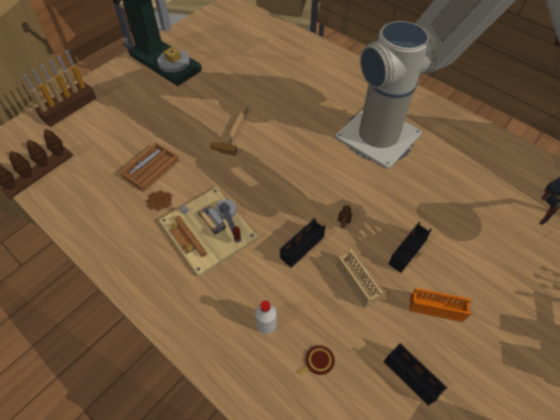

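View pics/side0.png

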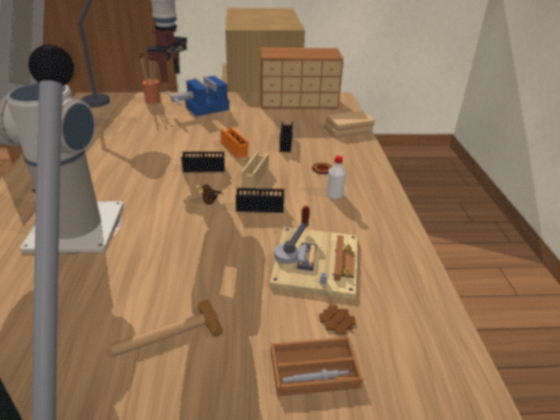

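View pics/wrist0.png

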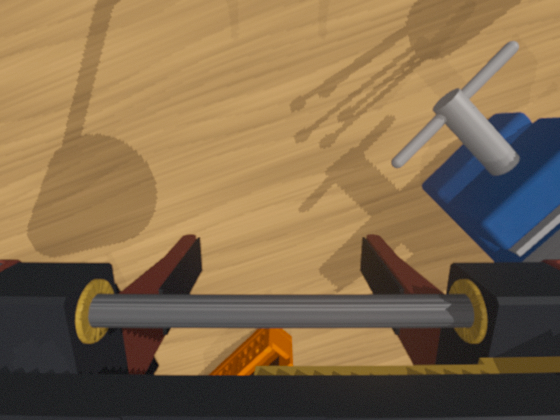

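```bash
cat > h.py <<'E'
import numpy as np, cv2
from workcell import ctrl
C={}
def cal(n):
    if n=="wrist" : return ctrl.calibration(n)
    if n not in C: C[n]=ctrl.calibration(n)
    return C[n]
def proj(c,P):
    P=np.atleast_2d(np.asarray(P,float)); V=c["view"]; p=P@V[:3,:3].T+V[:3,3]; p=p*[1,-1,-1]
    return cv2.projectPoints(p,np.zeros(3),np.zeros(3),c["K"],c["dist"])[0][:,0]
def unproj(c,px,z):
    px=np.atleast_2d(np.asarray(px,float)); u=cv2.undistortPoints(px[:,None],c["K"],c["dist"])[:,0]
    d=np.c_[u[:,0],-u[:,1],-np.ones(len(u))]; R=c["view"][:3,:3]; t=c["view"][:3,3]
    D=d@R; o=-R.T@t
    return o+D*((z-o[2])/D[:,2])[:,None]
def crop(src,x0,y0,x1,y1,k,out):
    im=cv2.imread(src)[y0:y1,x0:x1]; cv2.imwrite(out,cv2.resize(im,None,fx=k,fy=k,interpolation=cv2.INTER_CUBIC))
E
python3 - <<'E'
from h import *
crop("pics/scene0.png",150,180,270,280,6,"pics/c1.png")
crop("pics/scene0.png",330,240,400,310,8,"pics/c2.png")
crop("pics/side0.png",225,140,295,220,7,"pics/c3.png")
crop("pics/side0.png",260,200,370,305,5,"pics/c4.png")
E
```

```text
(no output)
```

View pics/c1.png

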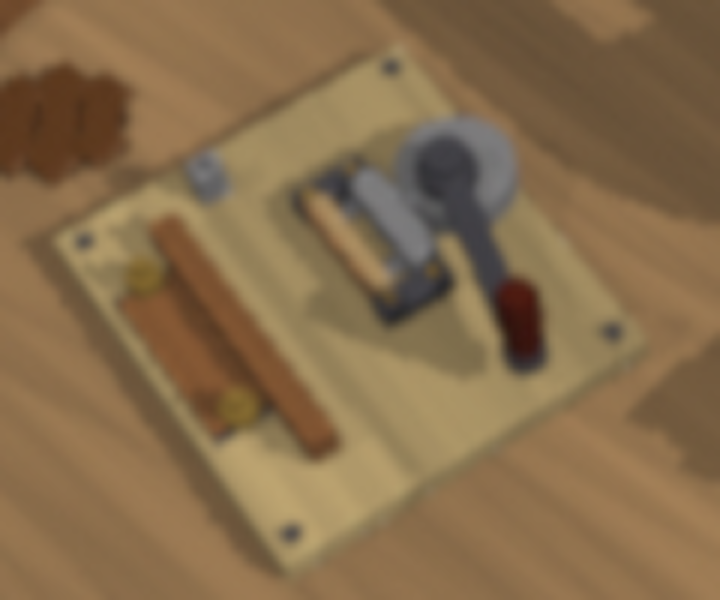

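View pics/c2.png

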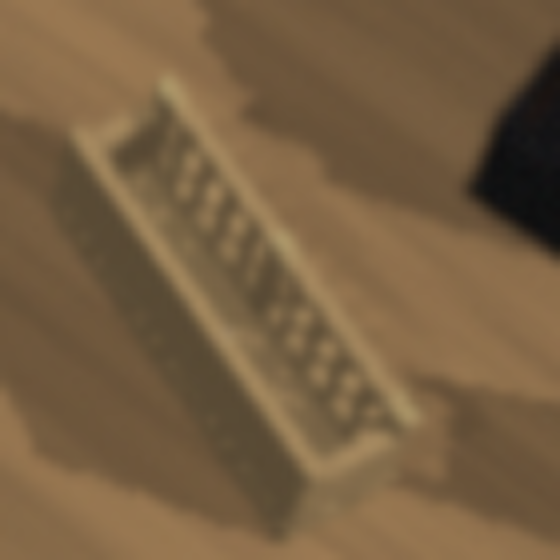

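View pics/c3.png

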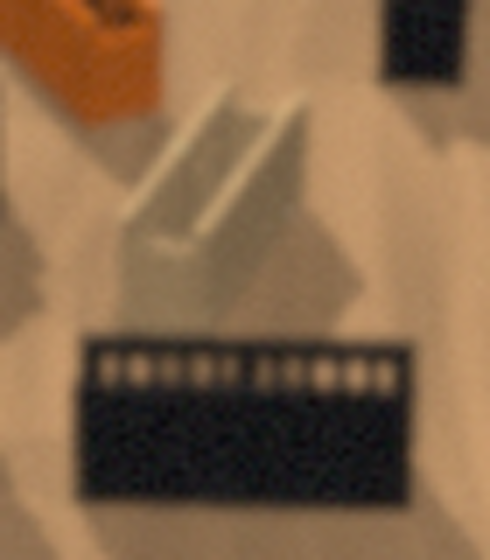

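View pics/c4.png

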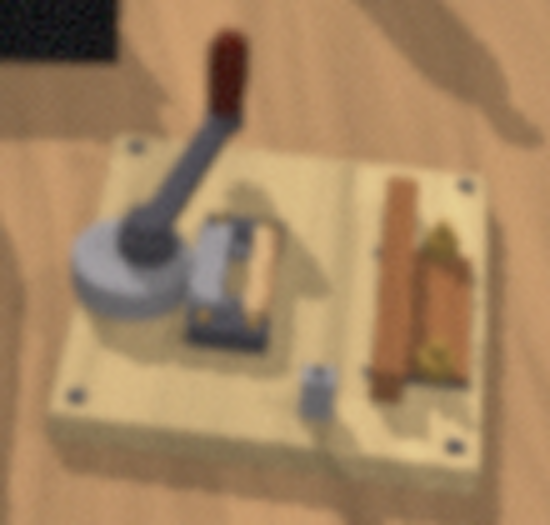

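```bash
cat >> h.py <<'E'
from scipy.optimize import least_squares
def rot(a): return np.array([[np.cos(a),-np.sin(a)],[np.sin(a),np.cos(a)]])
def place(p,pts):
    pts=np.atleast_2d(np.asarray(pts,float)); return np.c_[pts[:,:2]@rot(p[2]).T+p[:2],pts[:,2]]
def fit(obs,p0):
    # obs: list (cal, local pts Nx3, px Nx2)
    f=lambda p: np.concatenate([(proj(c,place(p,P))-q).ravel() for c,P,q in obs])
    r=least_squares(f,p0,loss="soft_l1",x_scale=[100,100,.1]); return r.x,f(r.x).reshape(-1,2)
E
python3 - <<'E'
from h import *
s=cal("scene");d=cal("side")
k=lambda a,s,o:np.array(a,float)/s+o
fs=k([[60,238],[290,570],[645,345],[400,45]],6,[150,180])-.4
fd=k([[475,465],[490,175],[115,137],[50,415]],5,[260,200])-.4
P=np.array([[100,-110,18],[100,110,18],[-100,110,18],[-100,-110,18]])
print(unproj(s,fs,18)[:,:2],unproj(d,fd,18)[:,:2])
for o in ([(s,P,fs)],[(d,P,fd)],[(s,P,fs),(d,P,fd)]):
    p,e=fit(o,[600,-50,0]);print("fix",p,np.abs(e).max())
# balcony top corners
bs=k([[165,80],[415,420],[310,480],[75,130]],8,[330,240])-.4
bd=k([[195,238],[305,97],[232,88],[123,215]],7,[225,140])-.4
print(unproj(s,bs,58)[:,:2],unproj(d,bd,58)[:,:2])
# knob top
print(unproj(s,k([[520,285]],6,[150,180]),98),unproj(d,k([[230,38]],5,[260,200]),98))
for q in [(303,243),(410,247)]: print(unproj(s,[q],30))
E
```

```text
[[ 719.41082747 -285.23966188]
 [ 766.99701965  -70.18959574]
 [ 576.70802346  -30.13317662]
 [ 527.98765879 -245.16698553]] [[ 719.47267961 -286.06523966]
 [ 768.77421135  -73.30043469]
 [ 570.97333045  -36.24910067]
 [ 527.62412349 -249.49926956]]
fix [ 6.47511483e+02 -1.57633170e+02 -2.13559038e-01] 1.1774720471808564
fix [ 6.46829564e+02 -1.60817332e+02 -2.05172812e-01] 1.4825512814144304
fix [ 6.47168738e+02 -1.58934182e+02 -2.09404259e-01] 1.2673630935682638
[[458.65344527 201.18012864]
 [506.56599092 332.83434806]
 [544.93904652 319.13993763]
 [493.61960486 189.72895628]] [[490.95560072 182.65806493]
 [543.61653842 313.53374557]
 [509.36672301 322.96704462]
 [459.31419358 203.1465332 ]]
[[623.6880684  -55.91791624  98.        ]] [[627.25337158 -60.49579314  98.        ]]
[[512.21866145  83.73963514  30.        ]]
[[327.72935403 315.74682576  30.        ]]
```

```bash
cat >> h.py <<'E'
from scipy.spatial.transform import Rotation as Ro
def tool():
    o=ctrl.get_obs(); return o, np.array(o["ee_pos"]), Ro.from_rotvec(o["orientation"])
def Rdown(a):
    # tool x down, tool z (jaw dir) at world angle a
    z=np.array([np.cos(a),np.sin(a),0]); x=np.array([0,0,-1.]); y=np.cross(z,x); return Ro.from_matrix(np.c_[x,y,z])
def go(pos,a):
    o,p,R=tool(); T=Rdown(a); best=T
    sh=R.inv().apply(np.array(pos)-p)/10; tu=(R.inv()*T).as_rotvec()
    print("t",round(o["t"],2),"tcp",p.round(1),"jaw ang",round(np.arctan2(*R.as_matrix()[[1,0],2]),4),"tilt",R.as_matrix()[2].round(4),"w",round(o["width"],1),"F",o["ft_force"].round(1))
    print("shift cm",sh.round(2),"turn",tu.round(3),"rows>=",np.ceil(max(np.linalg.norm(sh)/4.17,np.linalg.norm(tu)/.125)))
E
python3 - <<'E'
from h import *
o,p,R=tool();print(R.as_matrix().round(3))
c=cal("wrist");V=c["view"];o=-V[:3,:3].T@V[:3,3];print("cam in tool",R.inv().apply(o-p),"\n",(R.inv().as_matrix()@V[:3,:3].T).round(3))
print(R.as_matrix().T@np.array([0,0,-1.]))
go([501,259,180],-0.37)
go([501,259,180],-0.37+np.pi)
go([501,259,180],-0.37-np.pi)
E
```

```text
[[-0.    -0.946  0.324]
 [-0.001  0.324  0.946]
 [-1.     0.    -0.001]]
cam in tool [-147.4721947    67.36867743    0.39812274] 
 [[ 0.001  0.25  -0.968]
 [ 0.001  0.968  0.25 ]
 [ 1.    -0.001  0.001]]
[ 9.99999292e-01 -4.21143391e-05  1.18923098e-03]
t 0.15 tcp [202.2 591.  236.1] jaw ang 1.241 tilt [-1.      0.     -0.0012] w 88.2 F [-0.6 -0.   0.3]
shift cm [  5.63 -39.02 -21.72] turn [ 1.611e+00 -1.000e-03  1.000e-03] rows>= 13.0
t 0.15 tcp [202.2 591.  236.1] jaw ang 1.241 tilt [-1.      0.     -0.0012] w 88.2 F [-0.6 -0.   0.3]
shift cm [  5.63 -39.02 -21.72] turn [-1.531e+00 -1.000e-03 -1.000e-03] rows>= 13.0
t 0.15 tcp [202.2 591.  236.1] jaw ang 1.241 tilt [-1.      0.     -0.0012] w 88.2 F [-0.6 -0.   0.3]
shift cm [  5.63 -39.02 -21.72] turn [-1.531e+00 -1.000e-03 -1.000e-03] rows>= 13.0
```

```bash
python3 - <<'E'
from h import *
go([479,203,200],-0.37)
E
```

```text
t 0.15 tcp [202.2 591.  236.1] jaw ang 1.241 tilt [-1.      0.     -0.0012] w 88.2 F [-0.6 -0.   0.3]
shift cm [  3.64 -38.75 -27.74] turn [ 1.611e+00 -1.000e-03  1.000e-03] rows>= 13.0
```

Emit:
{"name": "servo_tool", "arguments": {
  "plan": [
    [[3.64,-38.75,-27.74,1.611,0,0,8.5],[3.64,-38.75,-27.74,1.611,0,0,8.5],[3.64,-38.75,-27.74,1.611,0,0,8.5],[3.64,-38.75,-27.74,1.611,0,0,8.5],[3.64,-38.75,-27.74,1.611,0,0,8.5],[3.64,-38.75,-27.74,1.611,0,0,8.5],[3.64,-38.75,-27.74,1.611,0,0,8.5],[3.64,-38.75,-27.74,1.611,0,0,8.5]]
  ]
}}

```text
t: 0.82
ee_pos: [396.0, 318.9, 211.1]
orientation: [-0.185, 1.563, 0.185]
ft_force: [-0.3, 0.1, -0.2]
width: 85.2
```

```bash
python3 - <<'E'
from h import *
go([479,203,200],-0.37)
E
```

```text
t 0.82 tcp [396.  318.9 211.1] jaw ang 0.2351 tilt [-1. -0. -0.] w 85.2 F [-0.3  0.1 -0.2]
shift cm [  1.11 -13.21   5.37] turn [ 0.605 -0.     0.   ] rows>= 5.0
```

Emit:
{"name": "servo_tool", "arguments": {
  "plan": [
    [[1.1,-13.2,5.4,0.607,0,0,8.5],[1.1,-13.2,5.4,0.607,0,0,8.5],[1.1,-13.2,5.4,0.607,0,0,8.5],[1.1,-13.2,5.4,0.607,0,0,8.5],[1.1,-13.2,5.4,0.607,0,0,8.5],[1.1,-13.2,5.4,0.607,0,0,8.5],[1.1,-13.2,5.4,0.607,0,0,8.5]]
  ]
}}

```text
t: 1.4
ee_pos: [479.2, 205.2, 200.1]
orientation: [0.285, 1.552, -0.285]
ft_force: [0.7, -0.6, 0.2]
width: 84.9
```

```bash
python3 - <<'E'
from h import *
go([479,203,200],-0.37)
import pickle
o=ctrl.get_obs();c=cal("wrist");im=ctrl.get_image("wrist");cv2.imwrite("pics/w1.png",im[:,:,::-1]);pickle.dump((o,c),open("w1.pkl","wb"))
E
```

```text
t 1.4 tcp [479.2 205.2 200.1] jaw ang -0.3635 tilt [-1.e+00 -3.e-04 -5.e-04] w 84.9 F [ 0.7 -0.6  0.2]
shift cm [ 0.01 -0.21  0.06] turn [ 0.007 -0.     0.   ] rows>= 1.0
```

View pics/w1.png

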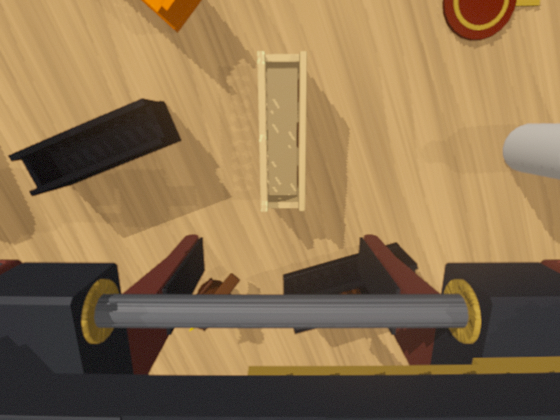

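```bash
python3 - <<'E'
from h import *
crop("pics/w1.png",215,40,355,220,4,"pics/w1c.png")
E
```

```text
(no output)
```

View pics/w1c.png

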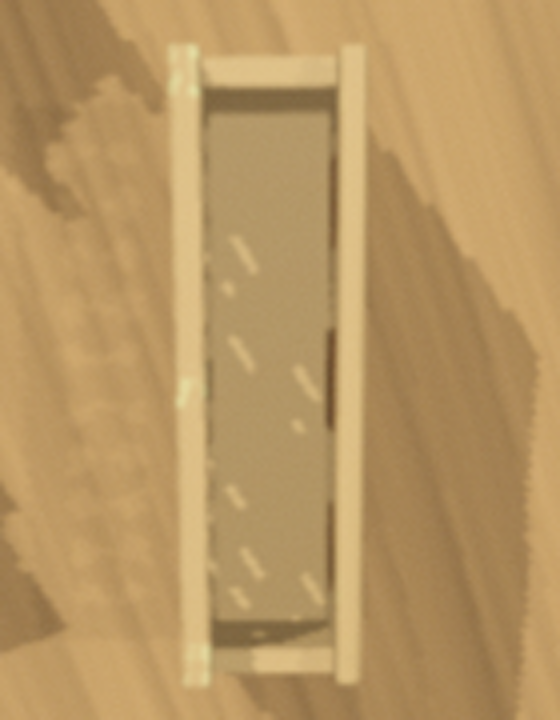

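```bash
python3 - <<'E'
from h import *
import pickle
o,c=pickle.load(open("w1.pkl","rb"))
q=np.array([[168,45],[184,686],[360,685],[366,45]])/4+[215,40]-.4
P=np.array([[-20,70,58],[-20,-70,58],[22,-70,58],[22,70,58]])
W=unproj(c,q,58);print(W.round(1))
p,e=fit([(c,P,q)],[501,259,-.37]);print(p,e.round(2))
s=cal("scene");d=cal("side");k=lambda a,s,o:np.array(a,float)/s+o
bs=k([[165,80],[415,420],[310,480],[75,130]],8,[330,240])-.4
bd=k([[195,238],[305,97],[232,88],[123,215]],7,[225,140])-.4
p,e=fit([(c,P,q),(s,P[[1,0,3,2]],bs),(d,P[[2,3,0,1]],bd)],[501,259,-.37]);print(p,e.round(1).tolist())
# place grasp center: local (1,0)
g=place(p,[[1,0,0]])[0];print(g)
E
```

```text
[[506.7 333.4  58. ]
 [458.3 202.3  58. ]
 [497.4 187.8  58. ]
 [545.7 318.7  58. ]]
[ 5.01067367e+02  2.60870845e+02 -3.54303379e-01] [[-0.16  0.04]
 [-0.19  0.28]
 [ 0.1   0.17]
 [ 0.24 -0.41]]
[ 5.00966443e+02  2.60819305e+02 -3.55372199e-01] [[-0.2, 0.1], [-0.4, 0.3], [-0.1, 0.3], [0.2, -0.3], [0.5, 0.0], [0.2, 0.1], [-0.3, 0.2], [-1.5, 0.4], [2.0, -0.8], [0.6, -0.7], [-0.9, -1.5], [-0.5, 0.2]]
[501.90396012 260.47136542   0.        ]
```

```bash
python3 - <<'E'
from h import *
s=cal("scene")
print("glue",unproj(s,[[266,318]],60),"bird",unproj(s,[[345,215]],30))
go([501.9,260.5,41],-0.354)
E
```

```text
glue [[747.72303768 158.99434712  60.        ]] bird [[359.94456963 116.33877339  30.        ]]
t 1.45 tcp [479.  205.6 200.2] jaw ang -0.3623 tilt [-1.e+00 -2.e-04 -3.e-04] w 84.9 F [-0.1  0.5  0.8]
shift cm [15.92  5.94  0.2 ] turn [-0.008 -0.     0.   ] rows>= 5.0
```

Emit:
{"name": "servo_tool", "arguments": {
  "plan": [
    [[3,4,0.15,-0.008,0,0,8.7],[7,5.9,0.2,-0.008,0,0,8.7],[10,5.9,0.2,-0.008,0,0,8.7],[12,5.9,0.2,-0.008,0,0,8.7],[12,5.9,0.2,-0.008,0,0,8.7],[12,5.9,0.2,-0.008,0,0,8.7]]
  ]
}}

```text
t: 1.95
ee_pos: [501.1, 260.2, 79.5]
orientation: [0.277, 1.555, -0.28]
ft_force: [-1.1, 0.0, 1.2]
width: 86.9
```

```bash
python3 - <<'E'
from h import *
go([501.9,260.5,41],-0.354)
E
```

```text
t 1.95 tcp [501.1 260.2  79.5] jaw ang -0.3546 tilt [-1.     -0.002  -0.0019] w 86.9 F [-1.1  0.   1.2]
shift cm [3.85 0.06 0.07] turn [-0.001 -0.002  0.002] rows>= 1.0
```

Emit:
{"name": "servo_tool", "arguments": {
  "plan": [
    [[2,0.05,0.05,0,0,0,8.7],[3.8,0.05,0.05,0,0,0,8.7],[3.8,0.05,0.05,0,0,0,6],[3.8,0.05,0.05,0,0,0,5],[3.8,0.05,0.05,0,0,0,3.8],[3.8,0.05,0.05,0,0,0,3.5],[3.8,0.05,0.05,0,0,0,3.5],[3.8,0.05,0.05,0,0,0,3.5]]
  ]
}}

```text
t: 2.62
ee_pos: [503.5, 260.4, 43.3]
orientation: [0.281, 1.551, -0.28]
ft_force: [0.3, -0.3, 0.2]
width: 50.7
```

```bash
python3 - <<'E'
from h import *
go([501.9,260.5,41],-0.354)
E
```

```text
t 2.62 tcp [503.5 260.4  43.3] jaw ang -0.3579 tilt [-1.      0.0011  0.0011] w 50.7 F [ 0.3 -0.3  0.2]
shift cm [ 0.23 -0.04 -0.16] turn [-0.004  0.001 -0.001] rows>= 1.0
```

Emit:
{"name": "servo_tool", "arguments": {
  "plan": [
    [[0.2,0,-0.1,0,0,0,3.5],[0.2,0,-0.1,0,0,0,3.5],[0.2,0,-0.1,0,0,0,3.5],[0.2,0,-0.1,0,0,0,3.5],[0.2,0,-0.1,0,0,0,3.5],[0.2,0,-0.1,0,0,0,3.5]]
  ]
}}

```text
t: 3.12
ee_pos: [502.3, 260.7, 40.6]
orientation: [0.281, 1.552, -0.281]
ft_force: [-1.1, 0.3, 5.4]
width: 41.5
```

```bash
python3 - <<'E'
from h import *
go([501.9,260.5,41],-0.354)
E
```

```text
t 3.12 tcp [502.3 260.7  40.6] jaw ang -0.358 tilt [-1.e+00  5.e-04  4.e-04] w 41.5 F [-1.1  0.3  5.4]
shift cm [-0.04 -0.03 -0.03] turn [-0.004  0.    -0.   ] rows>= 1.0
```

Emit:
{"name": "servo_tool", "arguments": {
  "plan": [
    [[-1,0,0,0,0,0,3.5],[-4,0,0,0,0,0,3.5],[-8,0,0,0,0,0,3.5],[-12,0,0,0,0,0,3.5],[-15,0,0,0,0,0,3.5],[-16,0,0,0,0,0,3.5]]
  ]
}}

```text
t: 3.62
ee_pos: [503.9, 261.3, 205.3]
orientation: [0.284, 1.547, -0.278]
ft_force: [1.2, 0.7, -0.3]
width: 41.9
```

```bash
python3 - <<'E'
from h import *
go([488,-187,200],-0.21)
E
```

```text
t 3.62 tcp [503.9 261.3 205.3] jaw ang -0.358 tilt [-1.      0.0049  0.0046] w 41.9 F [ 1.2  0.7 -0.3]
shift cm [  0.39 -42.55  14.22] turn [-0.148  0.005 -0.005] rows>= 11.0
```

Emit:
{"name": "servo_tool", "arguments": {
  "plan": [
    [[0.4,-1.5,0.5,-0.01,0,0,3.5],[0.4,-4.5,1.5,-0.03,0,0,3.5],[0.4,-8,2.7,-0.05,0,0,3.5],[0.4,-11.5,3.9,-0.07,0,0,3.5],[0.4,-15,5,-0.09,0,0,3.5],[0.4,-18.5,6.2,-0.11,0,0,3.5],[0.4,-22,7.4,-0.13,0,0,3.5],[0.4,-25.5,8.5,-0.148,0,0,3.5]]
  ]
}}

```text
t: 4.28
ee_pos: [491.1, -9.8, 195.5]
orientation: [0.164, 1.566, -0.164]
ft_force: [1.3, 0.3, -1.1]
width: 41.6
```

```bash
python3 - <<'E'
from h import *
go([488,-187,200],-0.21)
E
```

```text
t 4.28 tcp [491.1  -9.8 195.5] jaw ang -0.2087 tilt [-1.0e+00 -4.0e-04 -1.8e-03] w 41.6 F [ 1.3  0.3 -1.1]
shift cm [ -0.45 -17.4    3.37] turn [ 0.001 -0.002  0.   ] rows>= 5.0
```

Emit:
{"name": "servo_tool", "arguments": {
  "plan": [
    [[-0.2,-3.5,0.7,0.001,0,0,3.5],[-0.4,-7,1.4,0.001,0,0,3.5],[-0.4,-10.5,2.1,0.001,0,0,3.5],[-0.4,-13.5,2.7,0.001,0,0,3.5],[-0.4,-15.7,3.1,0.001,0,0,3.5],[-0.4,-16.8,3.3,0.001,0,0,3.5],[-0.4,-16.8,3.3,0.001,0,0,3.5],[-0.4,-16.8,3.3,0.001,0,0,3.5]]
  ]
}}

```text
t: 4.95
ee_pos: [488.9, -178.9, 199.6]
orientation: [0.167, 1.566, -0.166]
ft_force: [-0.4, -0.5, -1.2]
width: 41.9
```

```bash
python3 - <<'E'
from h import *
import pickle
go([488,-187,200],-0.21)
o=ctrl.get_obs();c=cal("wrist");im=ctrl.get_image("wrist");cv2.imwrite("pics/w2.png",im[:,:,::-1]);pickle.dump((o,c),open("w2.pkl","wb"))
E
```

```text
t 4.95 tcp [ 488.9 -178.9  199.6] jaw ang -0.2122 tilt [-1.0e+00  6.0e-04 -1.6e-03] w 41.9 F [-0.4 -0.5 -1.2]
shift cm [-0.04 -0.81  0.08] turn [-0.002 -0.002 -0.001] rows>= 1.0
```

View pics/w2.png

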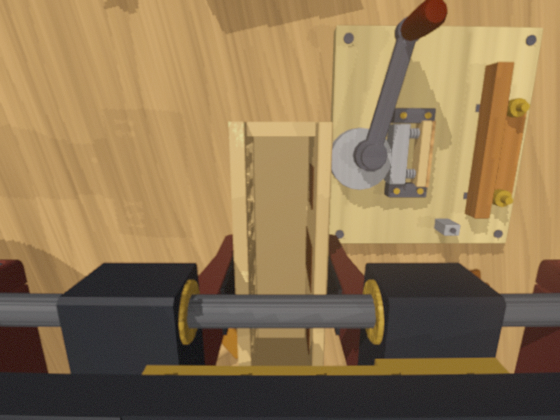

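Excellent view: the held balcony (railing left) and the whole fixture to its right.

```bash
python3 - <<'E'
from h import *
crop("pics/w2.png",320,15,460,255,2.5*1.0,"pics/w2a.png")
crop("pics/w2.png",430,20,550,250,2.6,"pics/w2b.png")
crop("pics/w2.png",380,90,520,250,3.7,"pics/w2c.png")
a=cv2.imread("pics/w2a.png");b=cv2.imread("pics/w2b.png");h=max(a.shape[0],b.shape[0])
o=np.zeros((h,a.shape[1]+b.shape[1],3),np.uint8);o[:a.shape[0],:a.shape[1]]=a;o[:b.shape[0],a.shape[1]:]=b;cv2.imwrite("pics/w2ab.png",o);print(o.shape,a.shape)
E
```

```text
(600, 662, 3) (600, 350, 3)
```

View pics/w2ab.png

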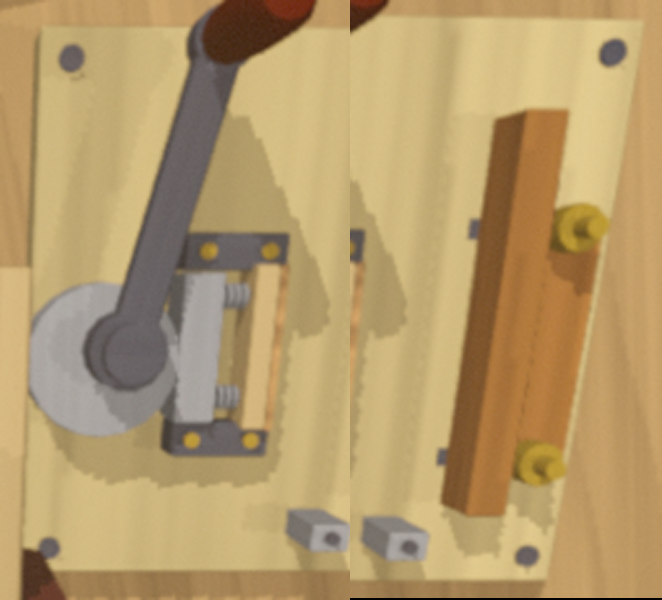

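View pics/w2c.png

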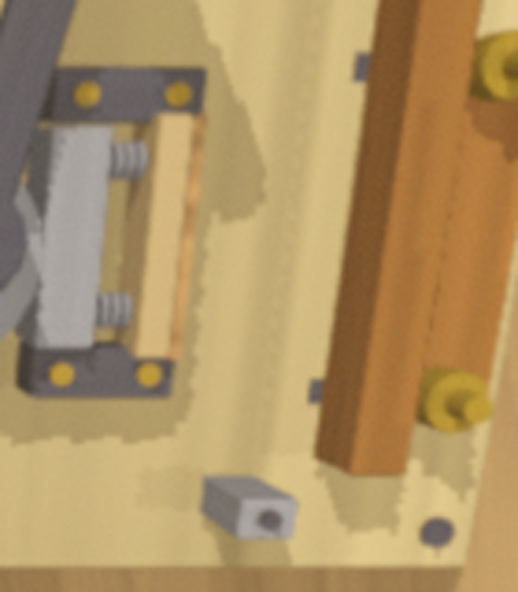

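```bash
python3 - <<'E'
from h import *
import pickle
o,c=pickle.load(open("w2.pkl","rb"))
A=lambda x,y:[x/2.5+320-.3,y/2.5+15-.3]
B=lambda x,y:[(x-350)/2.6+430-.3,y/2.6+20-.3]
D=lambda x,y:[x/3.7+380-.35,y/3.7+90-.35]
q=np.array([B(547,579),B(642,22),A(40,27),A(23,570)])
P=np.array([[100,-110,18],[100,110,18],[-100,110,18],[-100,-110,18]])
p,e=fit([(c,P,q)],[647,-159,-.21]);print("fix",p,e.round(2).tolist())
loc=lambda W:np.c_[(W[:,:2]-p[:2])@rot(p[2]),W[:,2]].round(1)
def L(name,px,z): print(name,loc(unproj(c,px,z)).tolist())
L("fence foot",[B(495,122),B(443,503)],18)
L("fence top L",[B(527,110),B(468,513),D(353,470)],38)
L("fence top R",[B(568,111),B(505,514),D(405,472)],38)
L("fence foot D",[D(316,455)],18)
L("stop top +y",[D(240,486),D(298,494)],42)
L("stop foot",[D(204,478)],18)
for z in(36,38):L("shoe face",[D(205,118),D(178,360)],z)
L("shoe/jaw top edges",[D(160,115),D(135,355),D(110,125),D(92,347)],38)
L("hub",[A(131,353)],60)
L("knob top",[[432,12]],98)
L("screws",[A(71,58),A(49,548),B(613,52),B(527,556)],18)
# held balcony top: corners
r=np.array(o["ee_pos"]);print(r,o["orientation"])
E
```

```text
fix [ 6.48181890e+02 -1.60949828e+02 -2.07822865e-01] [[0.43, 1.48], [1.86, -1.16], [-0.56, -0.37], [-1.24, 2.09]]
fence foot [[48.2, 74.0, 18.0], [48.8, -74.1, 18.0]]
fence top L [[47.0, 74.6, 38.0], [47.3, -72.7, 38.0], [47.2, -72.3, 38.0]]
fence top R [[61.7, 74.5, 38.0], [62.2, -73.2, 38.0], [61.9, -73.0, 38.0]]
fence foot D [[48.3, -73.5, 18.0]]
stop top +y [[13.9, -75.6, 42.0], [30.3, -78.0, 42.0]]
stop foot [[15.9, -80.4, 18.0]]
shoe face [[-4.2, 21.7, 36.0], [-4.3, -41.7, 36.0]]
shoe face [[-5.2, 21.7, 38.0], [-5.2, -41.3, 38.0]]
shoe/jaw top edges [[-16.9, 22.4, 38.0], [-17.1, -39.9, 38.0], [-29.5, 19.9, 38.0], [-28.9, -37.7, 38.0]]
hub [[-69.3, -8.6, 60.0]]
knob top [[-43.9, 96.3, 98.0]]
screws [[-87.3, 99.0, 18.0], [-87.6, -97.3, 18.0], [89.2, 98.7, 18.0], [88.6, -97.7, 18.0]]
[ 488.93141937 -178.88545433  199.61534768] [ 0.16724081  1.56592283 -0.16599422]
```

```bash
python3 - <<'E'
from h import *
import pickle
o,c=pickle.load(open("w2.pkl","rb"))
crop("pics/w2.png",215,105,345,250,4,"pics/w2d.png")
crop("pics/w2.png",215,105,345,165,6,"pics/w2d.png")
t=np.array(o["ee_pos"]);R=Ro.from_rotvec(o["orientation"])
# expected corners px
for y in (70,):
  P=[[-17.4, y-.35, x-1] for x in(-20,22)]
  print(proj(c,t+R.apply(P)))
W=unproj(c,[[230,123],[331,122]],t[2]+17.4)
print(R.inv().apply(W-t).round(1))
E
```

```text
[[226.50748142 122.15742818]
 [332.11853385 122.23590514]]
[[-17.3  69.3 -19.6]
 [-17.4  69.7  20.6]]
```

View pics/w2d.png

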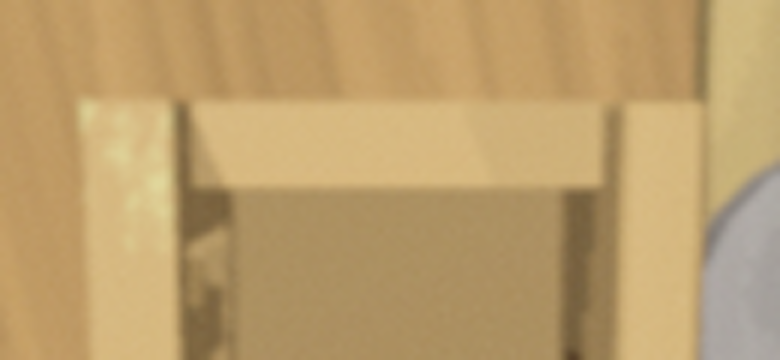

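```bash
cat >> h.py <<'E'
FX=[648.2,-160.5,-.209]
def gof(lx,ly,z,a=-.209): go(np.r_[place(FX,[[lx,ly,0]])[0][:2],z],a)
def tf():
    o,p,R=tool(); q=(p[:2]-FX[:2])@rot(FX[2]); print("tcp in fixture",q.round(2),"z",p[2].round(2)); return q
E
python3 - <<'E'
from h import *
gof(23.3,-6.5,100)
E
```

```text
t 5.0 tcp [ 489.  -178.3  199.7] jaw ang -0.211 tilt [-1.0e+00  6.0e-04 -1.5e-03] w 41.7 F [ 1.3  0.1 -1.4]
shift cm [ 9.95  4.42 17.54] turn [-0.002 -0.001 -0.001] rows>= 5.0
```

Emit:
{"name": "servo_tool", "arguments": {
  "plan": [
    [[0,0.5,2,0,0,0,3.5],[0,1.5,5.5,0,0,0,3.5],[0,2.5,9.2,0,0,0,3.5],[0,3.5,13,0,0,0,3.5],[1,4.2,16,-0.001,0,0,3.5],[3,4.4,17.5,-0.002,0,0,3.5],[6,4.4,17.5,-0.002,0,0,3.5],[7.5,4.4,17.5,-0.002,0,0,3.5]]
  ]
}}

```text
t: 5.67
ee_pos: [669.2, -170.0, 121.7]
orientation: [0.163, 1.569, -0.161]
ft_force: [-1.0, 1.0, -2.0]
width: 41.5
```

```bash
python3 - <<'E'
from h import *
gof(23.3,-6.5,75);tf()
E
```

```text
t 5.67 tcp [ 669.2 -170.   121.7] jaw ang -0.2062 tilt [-1.0e+00  5.0e-04 -4.1e-03] w 41.5 F [-1.  1. -2.]
shift cm [ 4.67 -0.15  0.1 ] turn [ 0.003 -0.004 -0.   ] rows>= 2.0
tcp in fixture [22.48 -4.99] z 121.73
```

Emit:
{"name": "servo_tool", "arguments": {
  "plan": [
    [[2,-0.1,0.05,0,0,0,3.5],[3.8,-0.1,0.05,0,0,0,3.5],[4.5,-0.1,0.05,0,0,0,3.5],[4.5,-0.1,0.05,0,0,0,3.5],[4.5,-0.1,0.05,0,0,0,3.5],[4.5,-0.1,0.05,0,0,0,3.5]]
  ]
}}

```text
t: 6.17
ee_pos: [670.9, -173.9, 81.7]
orientation: [0.164, 1.563, -0.164]
ft_force: [-0.7, 0.3, -0.9]
width: 41.7
```

```bash
python3 - <<'E'
from h import *
import pickle
gof(23.3,-6.5,60);tf()
o=ctrl.get_obs();c=cal("wrist");im=ctrl.get_image("wrist");cv2.imwrite("pics/w3.png",im[:,:,::-1]);pickle.dump((o,c),open("w3.pkl","wb"))
cv2.imwrite("pics/s3.png",ctrl.get_image("side")[:,:,::-1])
cv2.imwrite("pics/sc3.png",ctrl.get_image("scene")[:,:,::-1])
crop("pics/s3.png",250,190,380,310,6,"pics/s3c.png")
crop("pics/sc3.png",150,180,270,280,6,"pics/sc3c.png")
E
```

```text
t 6.17 tcp [ 670.9 -173.9   81.7] jaw ang -0.2087 tilt [-1.0e+00 -1.0e-04  1.7e-03] w 41.7 F [-0.7  0.3 -0.9]
shift cm [ 2.17  0.19 -0.17] turn [0.    0.002 0.   ] rows>= 1.0
tcp in fixture [24.94 -8.36] z 81.69
```

View pics/w3.png

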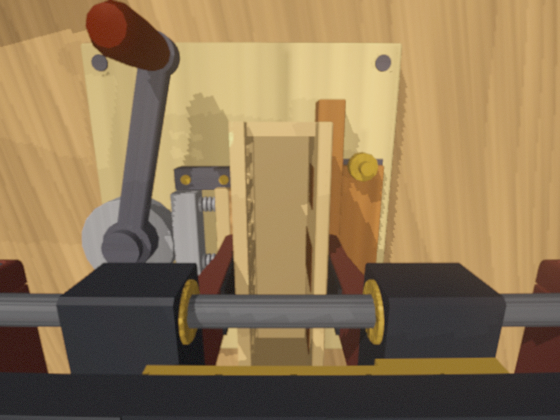

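View pics/s3c.png

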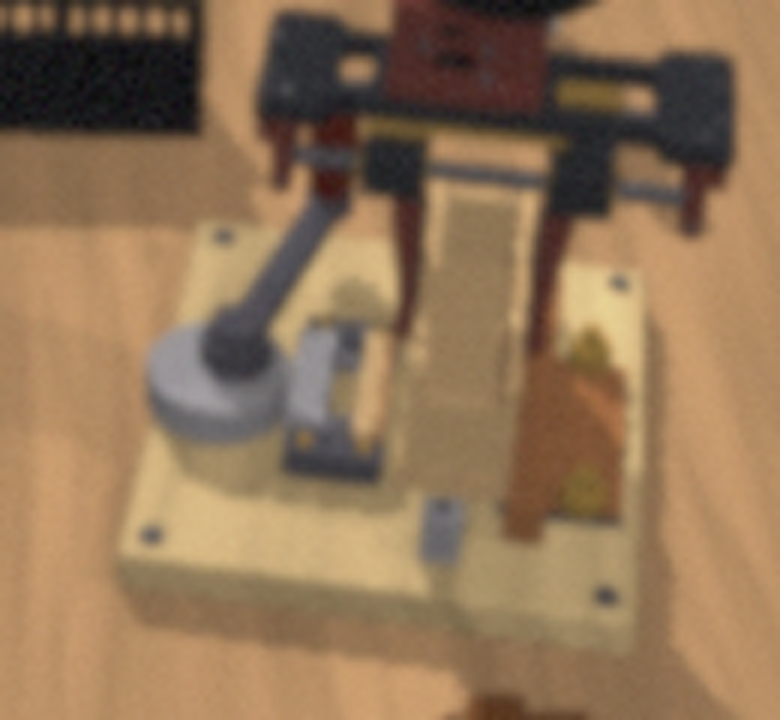

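View pics/sc3c.png

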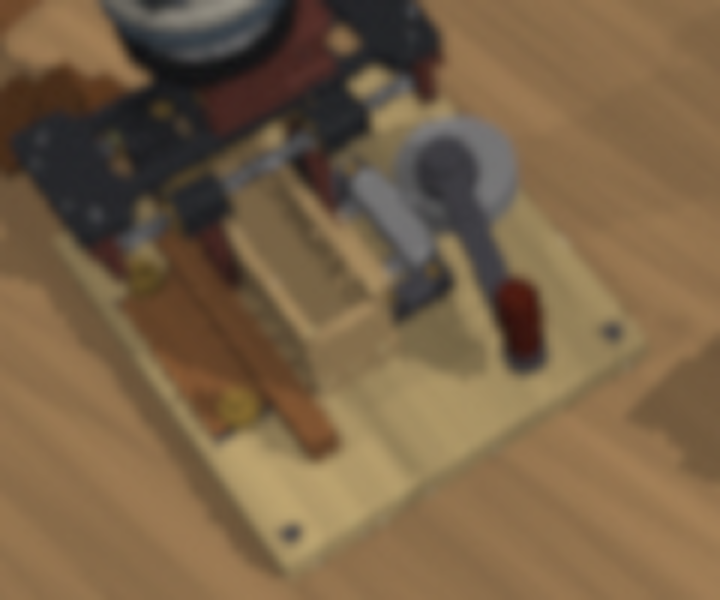

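```bash
python3 - <<'E'
from h import *
crop("pics/w3.png",170,90,420,270,3,"pics/w3c.png")
E
```

```text
(no output)
```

View pics/w3c.png

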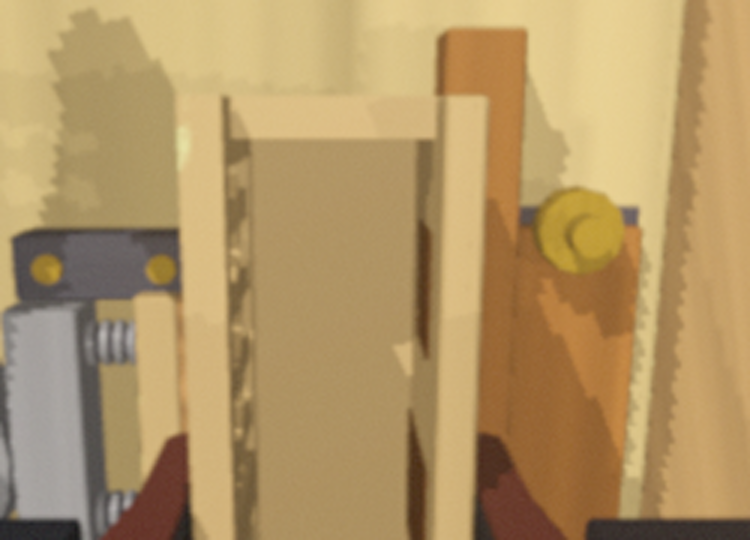

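```bash
python3 - <<'E'
from h import *
import pickle
o,c=pickle.load(open("w3.pkl","rb"))
D=lambda x,y:[x/3+170-.33,y/3+90-.33]
t=np.array(o["ee_pos"]);R=Ro.from_rotvec(o["orientation"])
def L(n,px,z):
    W=unproj(c,px,z);q=R.inv().apply(W-t);print(n,"rel balcony centre x,y",np.c_[q[:,2]+1,q[:,1]-.35+0].round(2).tolist(), "fix",((W[:,:2]-FX[:2])@rot(FX[2])).round(1).tolist())
L("fence top",[D(447,30),D(527,30),D(522,200)],38)
L("fence foot",[D(438,38)],18)
L("corners",[[84,44],[400,43.5]],18)
L("screws",[[99,63],[383,63]],18)
L("shoe L top/jaw R top",[D(135,295),D(80,303),D(8,310)],38)
L("balc top",[D(177,95),D(489,95)],t[2]+17.4)
print(t)
E
```

```text
fence top rel balcony centre x,y [[23.38, 82.51], [38.74, 82.56], [39.35, 50.18]] fix [[47.4, 74.5], [62.7, 74.6], [63.3, 42.2]]
fence foot rel balcony centre x,y [[23.8, 82.42]] fix [[47.8, 74.4]]
corners rel balcony centre x,y [[-119.5, 117.15], [74.66, 117.17]] fix [[-95.5, 109.1], [98.7, 109.2]]
screws rel balcony centre x,y [[-111.58, 106.16], [65.02, 105.94]] fix [[-87.6, 98.1], [89.0, 97.9]]
shoe L top/jaw R top rel balcony centre x,y [[-39.0, 30.82], [-50.4, 29.15], [-65.37, 27.69]] fix [[-15.0, 22.8], [-26.4, 21.1], [-41.4, 19.7]]
balc top rel balcony centre x,y [[-19.12, 69.61], [22.22, 69.65]] fix [[4.8, 61.6], [46.1, 61.6]]
[ 670.85750961 -173.85484125   81.6915199 ]
```

```bash
python3 - <<'E'
from h import *
gof(24,-6.5,62);tf()
E
```

```text
t 6.32 tcp [ 670.9 -174.2   81.7] jaw ang -0.209 tilt [-1.0e+00 -1.0e-04  2.1e-03] w 41.9 F [-0.6  0.2 -0.8]
shift cm [ 1.97  0.22 -0.11] turn [0.    0.002 0.   ] rows>= 1.0
tcp in fixture [25.03 -8.68] z 81.74
```

Emit:
{"name": "servo_tool", "arguments": {
  "plan": [
    [[0,0.2,-0.1,0,0.002,0,3.5],[0.5,0.2,-0.1,0,0.002,0,3.5],[1.2,0.2,-0.1,0,0.002,0,3.5],[1.7,0.2,-0.1,0,0.002,0,3.5],[1.9,0.2,-0.1,0,0.002,0,3.5],[1.9,0.2,-0.1,0,0.002,0,3.5],[1.9,0.2,-0.1,0,0.002,0,3.5]]
  ]
}}

```text
t: 6.9
ee_pos: [669.4, -171.9, 60.8]
orientation: [0.164, 1.567, -0.164]
ft_force: [-0.6, 0.1, -1.9]
width: 42.0
```

```bash
python3 - <<'E'
from h import *
gof(24,-6.5,58.6);tf()
E
```

```text
t 6.9 tcp [ 669.4 -171.9   60.8] jaw ang -0.2091 tilt [-1.      0.     -0.0027] w 42.0 F [-0.6  0.1 -1.9]
shift cm [0.22 0.02 0.09] turn [-0.    -0.003 -0.   ] rows>= 1.0
tcp in fixture [23.1  -6.72] z 60.82
```

Emit:
{"name": "servo_tool", "arguments": {
  "plan": [
    [[0.1,0,0.05,0,-0.002,0,3.5],[0.2,0,0.05,0,-0.002,0,3.5],[0.25,0,0.05,0,-0.002,0,3.5],[0.25,0,0.05,0,-0.002,0,3.5]]
  ]
}}

```text
t: 7.23
ee_pos: [670.1, -172.0, 58.8]
orientation: [0.164, 1.565, -0.164]
ft_force: [-1.4, -0.9, -1.3]
width: 41.8
```

```bash
python3 - <<'E'
from h import *
gof(24,-6.5,58.6);tf()
E
```

```text
t 7.23 tcp [ 670.1 -172.    58.8] jaw ang -0.209 tilt [-1. -0.  0.] w 41.8 F [-1.4 -0.9 -1.3]
shift cm [0.02 0.02 0.02] turn [0. 0. 0.] rows>= 1.0
tcp in fixture [23.81 -6.69] z 58.8
```

Emit:
{"name": "servo_tool", "arguments": {
  "plan": [
    [[0.03,-0.05,0,0,0,0,3.5],[0.05,-0.1,0,0,0,0,3.5],[0.05,-0.15,0,0,0,0,3.5],[0.05,-0.2,0,0,0,0,3.5],[0.05,-0.2,0,0,0,0,3.5]]
  ]
}}

```text
t: 7.65
ee_pos: [670.0, -174.0, 58.6]
orientation: [0.164, 1.564, -0.164]
ft_force: [-0.1, 0.9, 1.4]
width: 41.7
```

```bash
python3 - <<'E'
from h import *
gof(24,-8.5,58.6);tf()
E
```

```text
t 7.65 tcp [ 670.  -174.    58.6] jaw ang -0.2091 tilt [-1.e+00  1.e-04  6.e-04] w 41.7 F [-0.1  0.9  1.4]
shift cm [ 0.    0.02 -0.01] turn [-0.     0.001 -0.   ] rows>= 1.0
tcp in fixture [24.08 -8.66] z 58.64
```

Touching the plate. Next slide toward the stop in 0.5 mm increments and watch the force.

Emit:
{"name": "servo_tool", "arguments": {
  "plan": [
    [[0,-0.05,0,0,0,0,3.5],[0,-0.1,0,0,0,0,3.5],[0,-0.1,0,0,0,0,3.5]]
  ]
}}

```text
t: 7.9
ee_pos: [669.7, -174.9, 58.6]
orientation: [0.164, 1.564, -0.164]
ft_force: [0.3, 1.4, 2.9]
width: 41.5
```

```bash
python3 - <<'E'
from h import *
o=ctrl.get_obs();tf();print(o["ft_force"].round(1),o["moment"].round(2))
E
```

```text
tcp in fixture [24.07 -9.65] z 58.61
[0.3 1.4 2.9] [0.37 0.02 0.01]
```

Emit:
{"name": "servo_tool", "arguments": {
  "plan": [
    [[0,-0.05,0,0,0,0,3.5],[0,-0.05,0,0,0,0,3.5]]
  ]
}}

```text
t: 8.07
ee_pos: [669.7, -175.1, 58.6]
orientation: [0.164, 1.564, -0.164]
ft_force: [1.6, 5.2, 5.0]
width: 41.8
```

```bash
python3 - <<'E'
from h import *
o=ctrl.get_obs();tf();print(o["ft_force"].round(1),o["moment"].round(2))
E
```

```text
tcp in fixture [24.1  -9.79] z 58.64
[1.6 5.2 5. ] [ 0.73 -0.02 -0.07]
```

Emit:
{"name": "servo_tool", "arguments": {
  "plan": [
    [[0,0.04,0.05,0,0,0,3.5],[0,0.04,0.1,0,0,0,3.5],[0,0.04,0.1,0,0,0,3.5]]
  ]
}}

```text
t: 8.32
ee_pos: [669.8, -175.1, 58.7]
orientation: [0.164, 1.566, -0.164]
ft_force: [-3.1, 3.4, 8.8]
width: 41.6
```

```bash
python3 - <<'E'
from h import *
o=ctrl.get_obs();tf();print(o["ft_force"].round(1),o["moment"].round(2))
E
```

```text
tcp in fixture [24.19 -9.79] z 58.68
[-3.1  3.4  8.8] [ 0.57  0.51 -0.05]
```

Emit:
{"name": "servo_tool", "arguments": {
  "plan": [
    [[0,0,0.05,0,0,0,3.5],[0,0,0.05,0,0,0,3.5]]
  ]
}}

```text
t: 8.48
ee_pos: [669.9, -175.1, 58.7]
orientation: [0.164, 1.567, -0.164]
ft_force: [-4.7, 3.5, 9.7]
width: 42.2
```

```bash
python3 - <<'E'
from h import *
o=ctrl.get_obs();tf();print(o["ft_force"].round(1),o["moment"].round(2))
E
```

```text
tcp in fixture [24.21 -9.8 ] z 58.65
[-4.7  3.5  9.7] [ 0.66  0.82 -0.03]
```

Emit:
{"name": "servo_tool", "arguments": {
  "plan": [
    [[-0.04,0,0.0,0,0,0,3.5],[-0.04,0,0.03,0,0,0,3.5],[-0.04,0,0.06,0,0,0,3.5],[-0.04,0,0.06,0,0,0,3.5]]
  ]
}}

```text
t: 8.82
ee_pos: [669.9, -175.1, 58.7]
orientation: [0.165, 1.568, -0.164]
ft_force: [-6.4, 3.9, 8.6]
width: 42.0
```

```bash
python3 - <<'E'
from h import *
o=ctrl.get_obs();tf();print(o["ft_force"].round(1),o["moment"].round(2),o["orientation"].round(4))
E
```

```text
tcp in fixture [24.27 -9.78] z 58.68
[-6.4  3.9  8.6] [ 0.65  1.05 -0.05] [ 0.1646  1.5682 -0.1638]
```

Emit:
{"name": "servo_tool", "arguments": {
  "plan": [
    [[-0.04,0.03,-0.1,0,0,0,3.5],[-0.04,0.03,-0.1,0,0,0,5],[-0.04,0.03,-0.1,0,0,0,6],[-0.04,0.03,-0.1,0,0,0,6.5],[-0.04,0.03,-0.1,0,0,0,6.5]]
  ]
}}

```text
t: 9.23
ee_pos: [670.6, -175.2, 58.8]
orientation: [0.164, 1.565, -0.164]
ft_force: [-0.5, 0.1, 0.1]
width: 63.6
```

```bash
python3 - <<'E'
from h import *
o=ctrl.get_obs();tf();print(o["ft_force"].round(1),o["width"])
E
```

```text
tcp in fixture [24.94 -9.73] z 58.84
[-0.5  0.1  0.1] 63.550432735867204
```

Emit:
{"name": "servo_tool", "arguments": {
  "plan": [
    [[-1,0,0,0,0,0,6.5],[-4,0,0,0,0,0,6.5],[-6,-2,-1.5,0,0,0,6.5],[-6.5,-4.5,-3.5,0,0,0,6.5],[-6.5,-5,-4.5,0,0,0,6.5],[-6.5,-5,-4.5,0,0,0,6.5],[-6.5,-5,-4.5,0,0,0,6.5]]
  ]
}}

```text
t: 9.82
ee_pos: [616.1, -214.5, 124.3]
orientation: [0.165, 1.564, -0.165]
ft_force: [0.3, -0.1, 0.8]
width: 65.0
```

```bash
python3 - <<'E'
from h import *
import pickle
tf()
o=ctrl.get_obs();c=cal("wrist");im=ctrl.get_image("wrist");cv2.imwrite("pics/w4.png",im[:,:,::-1]);pickle.dump((o,c),open("w4.pkl","wb"))
E
```

```text
tcp in fixture [-20.21 -59.48] z 124.28
```

View pics/w4.png

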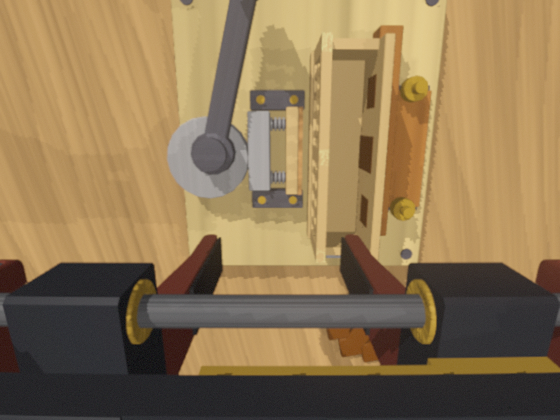

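```bash
python3 - <<'E'
from h import *
crop("pics/w4.png",235,75,345,225,5,"pics/w4a.png")
crop("pics/w4.png",300,15,440,275,2.9,"pics/w4b.png")
E
```

```text
(no output)
```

View pics/w4a.png

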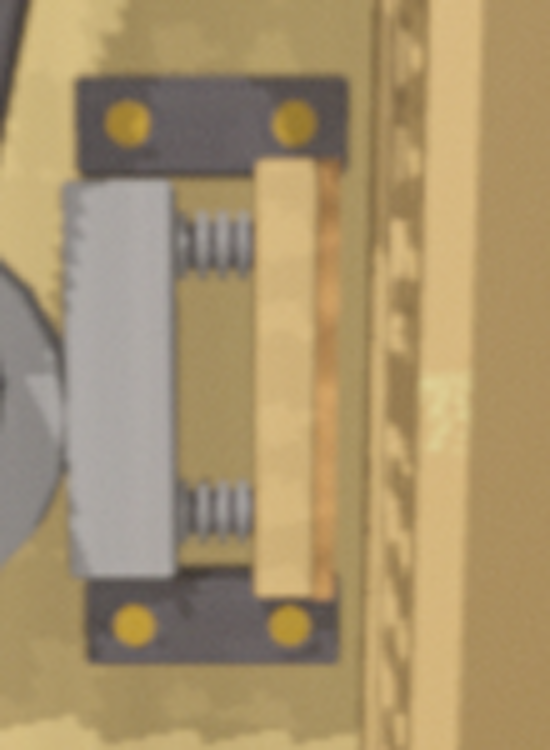

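View pics/w4b.png

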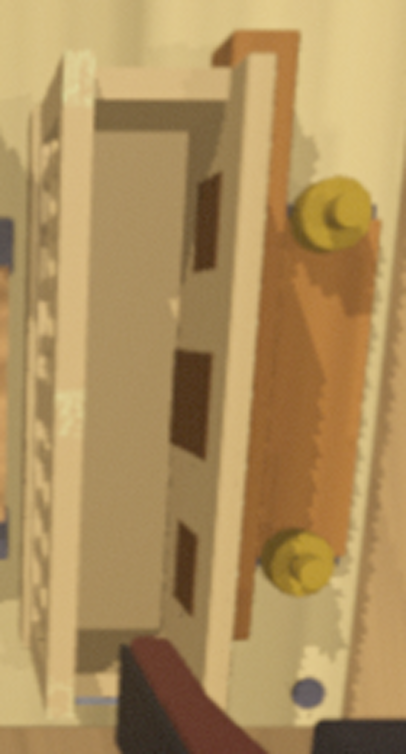

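```bash
python3 - <<'E'
from h import *
import pickle
o,c=pickle.load(open("w4.pkl","rb"))
D=lambda x,y:[x/5+235-.4,y/5+75-.4]
def L(n,px,z): W=unproj(c,px,z); print(n,((W[:,:2]-FX[:2])@rot(FX[2])).round(2).tolist())
L("jaw R",[D(173,180),D(176,575)],38)
L("shoe L",[D(255,160),D(255,595)],38)
L("woodR",[D(318,160),D(312,595)],38)
L("cork R",[D(340,162),D(332,597)],36)
L("cork R",[D(340,162),D(332,597)],38)
L("jaw L",[D(66,200),D(75,560)],38)
L("floor foot",[D(376,162),D(366,597)],18)
L("floor top",[D(388,100),D(374,597)],30)
L("rail top",[D(428,162),D(410,597)],76)
B=lambda x,y:[x/2.9+300-.3,y/2.9+15-.3]
L("back top",[B(276,55),B(225,690)],76)
L("rail top ends",[B(66,52),B(46,715)],76)
L("fence top R/L",[B(299,32),B(250,640),B(238,32)],38)
L("fence foot",[B(214,60)],18)
L("screws",[[432,0.5],[406,254],[187,0]],18)
E
```

```text
jaw R [[-27.74, 19.24], [-27.82, -37.75]]
shoe L [[-16.13, 21.95], [-15.92, -40.83]]
woodR [[-7.23, 21.95], [-7.32, -40.84]]
cork R [[-3.98, 21.79], [-4.17, -41.57]]
cork R [[-4.11, 21.68], [-4.3, -41.15]]
jaw L [[-42.97, 16.53], [-42.96, -35.45]]
floor foot [[2.73, 22.79], [2.58, -45.41]]
floor top [[3.24, 30.74], [2.78, -42.85]]
rail top [[3.79, 19.58], [3.08, -33.04]]
back top [[44.86, 59.44], [44.61, -72.89]]
rail top ends [[3.92, 59.76], [3.68, -79.0]]
fence top R/L [[62.33, 74.2], [62.74, -74.26], [48.16, 74.09]]
fence foot [[48.33, 73.2]]
screws [[89.03, 96.55], [88.69, -98.41], [-86.57, 96.49]]
```

```bash
python3 - <<'E'
from h import *
import pickle
crop("pics/w3.png",75,0,195,90,6,"pics/w3k.png")
o,c=pickle.load(open("w3.pkl","rb"))
f=lambda W:((W[:,:2]-FX[:2])@rot(FX[2])).round(2)
print(f(unproj(c,[[111,27]],98)))
P=place(FX,[[-39.5,96.2,98],[-39.5,96.2,52]]);print(proj(c,P))
gof(-39.5,96.2,135,-.471)
E
```

```text
[[-38.61  96.25]]
[[108.68227229  27.17694154]
 [155.09063611  53.71170651]]
t 9.87 tcp [ 616.6 -214.1  124. ] jaw ang -0.2093 tilt [-1.e+00  3.e-04  1.e-04] w 65.3 F [ 0.2 -0.2 -0.1]
shift cm [-1.1  15.52 -1.98] turn [ 0.262  0.    -0.   ] rows>= 4.0
```

View pics/w3k.png

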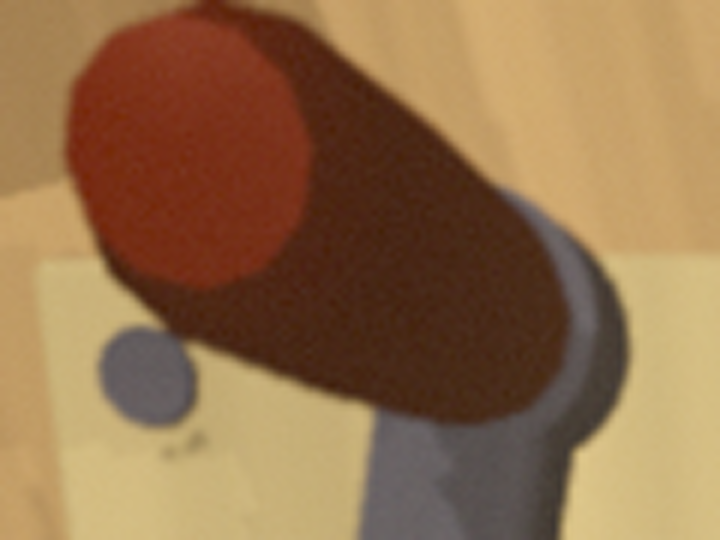

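Emit:
{"name": "servo_tool", "arguments": {
  "plan": [
    [[-1.2,2,-0.3,0.05,0,0,5],[-1.3,5,-0.7,0.1,0,0,5],[-1.3,8.5,-1.1,0.17,0,0,5],[-1.2,12,-1.5,0.23,0,0,5],[-1.1,15,-1.9,0.262,0,0,5],[-1.1,15.6,-2,0.262,0,0,5],[-1.1,15.6,-2,0.262,0,0,5],[-1.1,15.6,-2,0.262,0,0,5]]
  ]
}}

```text
t: 10.53
ee_pos: [629.4, -57.2, 134.6]
orientation: [0.367, 1.54, -0.368]
ft_force: [-0.2, 0.8, -0.7]
width: 49.8
```

```bash
python3 - <<'E'
from h import *
import pickle
gof(-39.8,96.6,75,-.471);tf()
o=ctrl.get_obs();c=cal("wrist");im=ctrl.get_image("wrist");cv2.imwrite("pics/w5.png",im[:,:,::-1])
E
```

```text
t 10.53 tcp [629.4 -57.2 134.6] jaw ang -0.4684 tilt [-1.e+00 -4.e-04 -2.e-04] w 49.8 F [-0.2  0.8 -0.7]
shift cm [ 5.96 -0.05  0.02] turn [ 0.003 -0.     0.   ] rows>= 2.0
tcp in fixture [-39.8   97.16] z 134.64
```

View pics/w5.png

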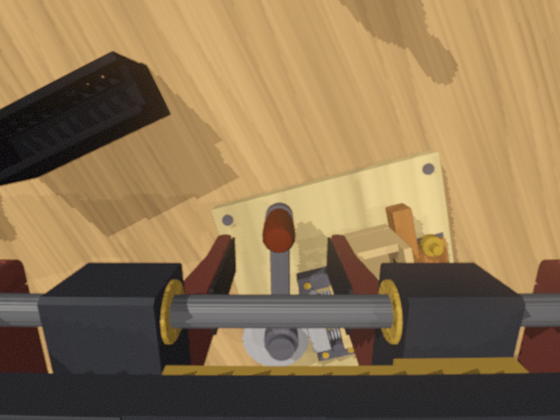

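Emit:
{"name": "servo_tool", "arguments": {
  "plan": [
    [[3,0,0,0,0,0,5],[5.5,-0.05,0,0,0,0,5],[5.9,-0.05,0,0,0,0,5],[5.9,-0.05,0,0,0,0,4],[5.9,-0.05,0,0,0,0,3],[5.9,-0.05,0,0,0,0,1.8],[5.9,-0.05,0,0,0,0,1.8],[5.9,-0.05,0,0,0,0,1.8]]
  ]
}}

```text
t: 11.25
ee_pos: [629.2, -58.3, 77.4]
orientation: [0.37, 1.538, -0.369]
ft_force: [-0.8, -0.0, 4.2]
width: 21.7
```

Emit:
{"name": "servo_tool", "arguments": {
  "plan": [
    [[0,0,0,0,0,0,1.8],[0,0,0,0,0,0,1.8],[0,0,0,0,0,0,1.8]]
  ]
}}

```text
t: 11.5
ee_pos: [629.2, -58.2, 77.4]
orientation: [0.369, 1.538, -0.369]
ft_force: [-1.5, 0.7, 6.3]
width: 21.3
```

```bash
cat >> h.py <<'E'
PIV=np.array([-68.,-10.])
def swing(th,a0=-.471,r=110.,n=8,off=0.):
    """rows from current pose to lever angle th (rad, cam), tool turning with lever"""
    o,p,R=tool();q=(p[:2]-FX[:2])@rot(FX[2])-PIV
    cur=np.arctan2(q[1],q[0])-np.radians(75); print("cam angle now",round(cur,4),"radius",np.hypot(*q).round(2),"F",o["ft_force"].round(1),"w",o["width"].round(1),"t",o["t"])
    r=np.hypot(*q); 
    for i in range(1,n+1):
        a=cur+(th-cur)*i/n; L=PIV+r*np.array([np.cos(a+np.radians(75)),np.sin(a+np.radians(75))])
        W=np.r_[place(FX,[[*L,0]])[0][:2],p[2]]
        s=R.inv().apply(W-p)/10; print([*s.round(2),round(-(a-cur),3),0,0,1.8])
E
python3 - <<'E'
from h import *
gof(-39.8,96.6,75,-.471);tf()
swing(0.6)
E
```

```text
t 11.5 tcp [629.2 -58.2  77.4] jaw ang -0.4708 tilt [-1.0e+00  3.0e-04  1.2e-03] w 21.3 F [-1.5  0.7  6.3]
shift cm [ 0.24  0.05 -0.02] turn [ 0.     0.001 -0.   ] rows>= 1.0
tcp in fixture [-39.77  96.1 ] z 77.39Traceback (most recent call last):
  File "<stdin>", line 3, in <module>
  File "h.py", line 45, in swing
    cur=np.arctan2(q[1],q[0])-np.radians(75); print("cam angle now",round(cur,4),"radius",np.hypot(*q).round(2),"F",o["ft_force"].round(1),"w",o["width"].round(1),"t",o["t"])
                                                                                                                                               ^^^^^^^^^^^^^^^^
AttributeError: 'float' object has no attribute 'round'
```

```bash
sed -i 's/o\["width"\].round(1)/round(float(o["width"]),1)/' h.py; python3 - <<'E'
from h import *
swing(0.55)
E
```

```text
cam angle now 0.0017 radius 109.79 F [-1.5  0.7  6.3] w 21.3 t 11.5
[np.float64(-0.0), np.float64(-0.03), np.float64(-0.75), np.float64(-0.069), 0, 0, 1.8]
[np.float64(-0.0), np.float64(-0.11), np.float64(-1.5), np.float64(-0.137), 0, 0, 1.8]
[np.float64(-0.0), np.float64(-0.24), np.float64(-2.24), np.float64(-0.206), 0, 0, 1.8]
[np.float64(-0.0), np.float64(-0.42), np.float64(-2.97), np.float64(-0.274), 0, 0, 1.8]
[np.float64(-0.0), np.float64(-0.64), np.float64(-3.69), np.float64(-0.343), 0, 0, 1.8]
[np.float64(-0.01), np.float64(-0.92), np.float64(-4.39), np.float64(-0.411), 0, 0, 1.8]
[np.float64(-0.01), np.float64(-1.25), np.float64(-5.07), np.float64(-0.48), 0, 0, 1.8]
[np.float64(-0.01), np.float64(-1.62), np.float64(-5.72), np.float64(-0.548), 0, 0, 1.8]
```

Emit:
{"name": "servo_tool", "arguments": {
  "plan": [
    [[-0.1,-0.03,-0.75,-0.069,0,0,1.8],[-0.1,-0.11,-1.5,-0.137,0,0,1.8],[-0.1,-0.24,-2.24,-0.206,0,0,1.8],[-0.1,-0.42,-2.97,-0.274,0,0,1.8],[-0.1,-0.64,-3.69,-0.343,0,0,1.8],[-0.1,-0.92,-4.39,-0.411,0,0,1.8],[-0.1,-1.25,-5.07,-0.48,0,0,1.8],[-0.1,-1.62,-5.72,-0.548,0,0,1.8]]
  ]
}}

```text
t: 12.17
ee_pos: [571.0, -46.7, 77.4]
orientation: [-0.064, 1.568, 0.063]
ft_force: [2.6, -1.2, -3.9]
width: 21.7
```

Emit:
{"name": "servo_tool", "arguments": {
  "plan": [
    [[0,0,0,0,0,0,1.8],[0,0,0,0,0,0,1.8]]
  ]
}}

```text
t: 12.33
ee_pos: [570.3, -46.8, 77.4]
orientation: [-0.059, 1.57, 0.059]
ft_force: [-0.9, -1.1, -0.1]
width: 21.7
```

```bash
sed -i 's/print(\[\*s.round(2),/print([*map(float,s.round(2)),/;s/round(-(a-cur),3)/round(float(-(a-cur)),3)/' h.py; python3 - <<'E'
from h import *
swing(1.05);go([0,0,0],0)
E
```

```text
cam angle now 0.5554 radius 109.81 F [-0.9 -1.1 -0.1] w 21.7 t 12.3333
[0.0, -0.03, -0.68, -0.062, 0, 0, 1.8]
[0.0, -0.1, -1.35, -0.124, 0, 0, 1.8]
[0.0, -0.21, -2.02, -0.185, 0, 0, 1.8]
[0.0, -0.36, -2.68, -0.247, 0, 0, 1.8]
[0.0, -0.55, -3.34, -0.309, 0, 0, 1.8]
[0.0, -0.78, -3.97, -0.371, 0, 0, 1.8]
[0.0, -1.05, -4.6, -0.433, 0, 0, 1.8]
[0.0, -1.36, -5.2, -0.495, 0, 0, 1.8]
t 12.33 tcp [570.3 -46.8  77.4] jaw ang 0.0754 tilt [-1.e+00 -2.e-04 -1.e-04] w 21.7 F [-0.9 -1.1 -0.1]
shift cm [  7.75   8.96 -56.52] turn [ 0.075 -0.     0.   ] rows>= 14.0
```

Emit:
{"name": "servo_tool", "arguments": {
  "plan": [
    [[0,-0.03,-0.68,-0.062,0,0,1.8],[0,-0.1,-1.35,-0.124,0,0,1.8],[0,-0.21,-2.02,-0.185,0,0,1.8],[0,-0.36,-2.68,-0.247,0,0,1.8],[0,-0.55,-3.34,-0.309,0,0,1.8],[0,-0.78,-3.97,-0.371,0,0,1.8],[0,-1.05,-4.6,-0.433,0,0,1.8],[0,-1.36,-5.2,-0.495,0,0,1.8]]
  ]
}}

```text
t: 13.0
ee_pos: [520.4, -63.8, 77.4]
orientation: [-0.448, 1.522, 0.449]
ft_force: [0.6, 4.4, 0.2]
width: 21.0
```

Emit:
{"name": "servo_tool", "arguments": {
  "plan": [
    [[0,0,0,0,0,0,1.8],[0,0,0,0,0,0,1.8]]
  ]
}}

```text
t: 13.17
ee_pos: [519.7, -64.2, 77.4]
orientation: [-0.446, 1.525, 0.446]
ft_force: [-2.3, 2.1, 4.4]
width: 21.7
```

```bash
python3 - <<'E'
from h import *
swing(1.36,n=6)
E
```

```text
cam angle now 1.0478 radius 109.77 F [-2.3  2.1  4.4] w 21.7 t 13.1667
[0.0, -0.02, -0.57, -0.052, 0, 0, 1.8]
[0.0, -0.07, -1.14, -0.104, 0, 0, 1.8]
[0.0, -0.15, -1.71, -0.156, 0, 0, 1.8]
[0.0, -0.26, -2.27, -0.208, 0, 0, 1.8]
[0.0, -0.39, -2.82, -0.26, 0, 0, 1.8]
[0.0, -0.56, -3.37, -0.312, 0, 0, 1.8]
```

Emit:
{"name": "servo_tool", "arguments": {
  "plan": [
    [[0,-0.02,-0.57,-0.052,0,0,1.8],[0,-0.07,-1.14,-0.104,0,0,1.8],[0,-0.15,-1.71,-0.156,0,0,1.8],[0,-0.26,-2.27,-0.208,0,0,1.8],[0,-0.39,-2.82,-0.26,0,0,1.8],[0,-0.56,-3.37,-0.312,0,0,1.8],[0,-0.56,-3.37,-0.312,0,0,1.8],[0,-0.56,-3.37,-0.312,0,0,1.8]]
  ]
}}

```text
t: 13.83
ee_pos: [494.4, -87.1, 77.4]
orientation: [-0.687, 1.46, 0.688]
ft_force: [-3.4, 2.1, 6.0]
width: 21.7
```

```bash
python3 - <<'E'
from h import *
swing(1.36,n=1);tf()
E
```

```text
cam angle now 1.3602 radius 109.71 F [-3.4  2.1  6. ] w 21.7 t 13.8333
[-0.0, 0.0, 0.0, 0.0, 0, 0, 1.8]
tcp in fixture [-165.7    39.92] z 77.36
```

Emit:
{"name": "servo_tool", "arguments": {
  "plan": [
    [[0,0,0,0,0,0,3],[0,0,0,0,0,0,4.5],[0,0,0,0,0,0,5],[-2,0,0,0,0,0,5],[-5,0,0,0,0,0,5],[-6.5,0,0,0,0,0,5],[-6.5,0,0,0,0,0,5]]
  ]
}}

```text
t: 14.42
ee_pos: [496.7, -87.6, 145.0]
orientation: [-0.692, 1.454, 0.686]
ft_force: [0.8, 0.1, -0.6]
width: 50.0
```

```bash
python3 - <<'E'
from h import *
gof(-20,-60,125);tf()
E
```

```text
t 14.42 tcp [496.7 -87.6 145. ] jaw ang 0.8829 tilt [-1.     -0.0052  0.0027] w 50.0 F [ 0.8  0.1 -0.6]
shift cm [  2.09 -17.31  -2.26] turn [1.092 0.005 0.003] rows>= 9.0
tcp in fixture [-163.3    39.84] z 145.03
```

Emit:
{"name": "servo_tool", "arguments": {
  "plan": [
    [[0,-2,-0.3,0.12,0,0,6.5],[0,-4.5,-0.6,0.24,0,0,6.5],[0,-7.5,-1,0.36,0,0,6.5],[0,-10.5,-1.4,0.48,0,0,6.5],[0.5,-13.5,-1.8,0.6,0,0,6.5],[1,-16,-2.1,0.72,0,0,6.5],[1.5,-17.3,-2.2,0.84,0,0,6.5],[2,-17.3,-2.2,0.96,0,0,6.5]]
  ]
}}

```text
t: 15.08
ee_pos: [616.1, -216.1, 120.7]
orientation: [0.066, 1.568, -0.067]
ft_force: [-0.4, -0.8, 0.6]
width: 65.1
```

```bash
python3 - <<'E'
from h import *
gof(-20,-60,125);tf()
E
```

```text
t 15.08 tcp [ 616.1 -216.1  120.7] jaw ang -0.0843 tilt [-1.0e+00 -7.0e-04  1.4e-03] w 65.1 F [-0.4 -0.8  0.6]
shift cm [-0.43  0.11 -0.  ] turn [0.125 0.001 0.001] rows>= 1.0
tcp in fixture [-19.86 -61.08] z 120.67
```

Emit:
{"name": "servo_tool", "arguments": {
  "plan": [
    [[-0.3,0.1,0,0.06,0,0,6.5],[-0.4,0.1,0,0.125,0,0,6.5],[-0.4,0.1,0,0.125,0,0,6.5],[-0.4,0.1,0,0.125,0,0,6.5],[-0.4,0.1,0,0.125,0,0,6.5]]
  ]
}}

```text
t: 15.5
ee_pos: [614.0, -212.8, 125.4]
orientation: [0.157, 1.566, -0.156]
ft_force: [-0.1, 0.4, 0.8]
width: 64.9
```

```bash
python3 - <<'E'
from h import *
import pickle
tf()
o=ctrl.get_obs();c=cal("wrist");im=ctrl.get_image("wrist");cv2.imwrite("pics/w6.png",im[:,:,::-1]);pickle.dump((o,c),open("w6.pkl","wb"))
crop("pics/w6.png",235,75,345,225,5,"pics/w6a.png")
crop("pics/w6.png",300,15,440,275,2.9,"pics/w6b.png")
E
```

```text
tcp in fixture [-22.6  -58.21] z 125.43
```

View pics/w6.png

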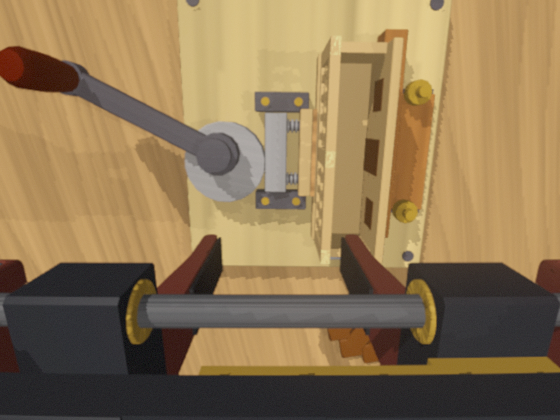

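View pics/w6a.png

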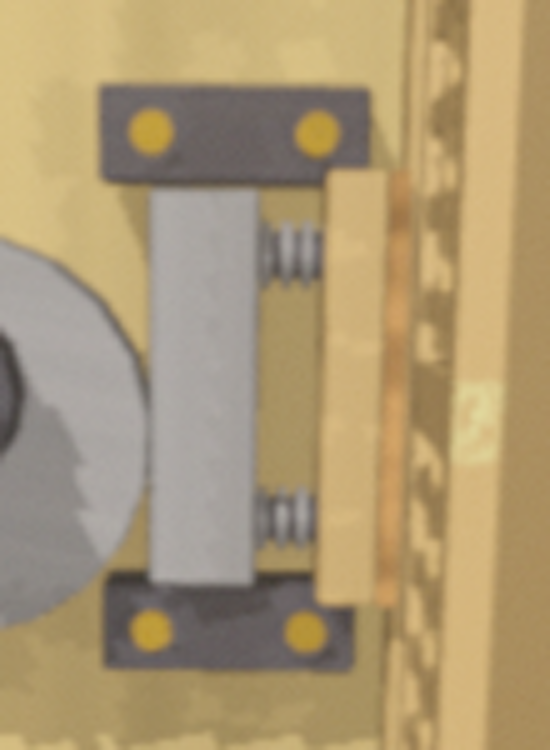

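View pics/w6b.png

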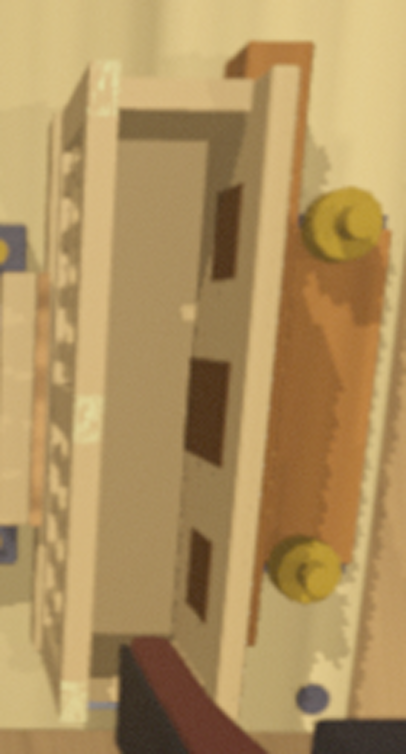

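```bash
python3 - <<'E'
from h import *
import pickle
o,c=pickle.load(open("w6.pkl","rb"))
D=lambda x,y:[x/5+235-.4,y/5+75-.4]
def L(n,px,z): W=unproj(c,px,z); print(n,((W[:,:2]-FX[:2])@rot(FX[2])).round(2).tolist())
L("jaw L",[D(150,190),D(150,583)],38)
L("jaw R",[D(258,187),D(253,583)],38)
L("shoe L",[D(328,170),D(315,603)],38)
L("woodR",[D(388,170),D(376,603)],38)
L("cork R",[D(411,172),D(395,605)],36)
L("floor foot",[D(405,100),D(386,640)],18)
L("brass screws",[D(151,133),D(317,133),D(152,631),D(305,632)],34)
B=lambda x,y:[x/2.9+300-.3,y/2.9+15-.3]
L("back top",[B(299,67),B(237,710)],76)
L("rail top ends",[B(90,62),B(60,722)],76)
L("fence top R",[B(313,43),B(254,643)],38)
L("fence foot",[B(226,74)],18)
o,c=pickle.load(open("w4.pkl","rb"))
L("brass screws w4",[D(127,123),D(295,123),D(134,626),D(289,626)],34)
E
```

```text
jaw L [[-34.32, 19.02], [-34.44, -38.11]]
jaw R [[-18.93, 19.59], [-18.85, -37.95]]
shoe L [[-9.01, 22.02], [-9.4, -40.95]]
woodR [[-0.48, 22.12], [-0.14, -40.85]]
cork R [[3.01, 21.99], [2.98, -41.57]]
floor foot [[3.65, 33.44], [3.64, -51.43]]
brass screws [[-34.36, 27.07], [-10.49, 27.32], [-34.35, -46.52], [-10.62, -46.43]]
back top [[46.27, 59.57], [45.97, -76.36]]
rail top ends [[5.15, 59.8], [4.96, -79.74]]
fence top R [[62.33, 74.33], [62.02, -73.37]]
fence foot [[48.05, 72.21]]
brass screws w4 [[-34.38, 27.25], [-10.37, 27.24], [-34.51, -46.55], [-10.6, -46.57]]
```

```bash
python3 - <<'E'
from h import *
import pickle
o,c=pickle.load(open("w6.pkl","rb"))
crop("pics/w6.png",0,30,110,110,6,"pics/w6k.png")
for th in (1.25,1.3,1.36,1.42):
    a=th+np.radians(75);P=[*(PIV+110*np.array([np.cos(a),np.sin(a)]))]
    print(th,proj(c,place(FX,[P+[98],P+[52]])).round(1).tolist())
E
```

```text
1.25 [[14.4, 43.1], [71.2, 60.5]]
1.3 [[10.6, 53.0], [67.8, 68.1]]
1.36 [[6.7, 65.0], [64.4, 77.5]]
1.42 [[3.6, 77.1], [61.5, 87.0]]
```

View pics/w6k.png

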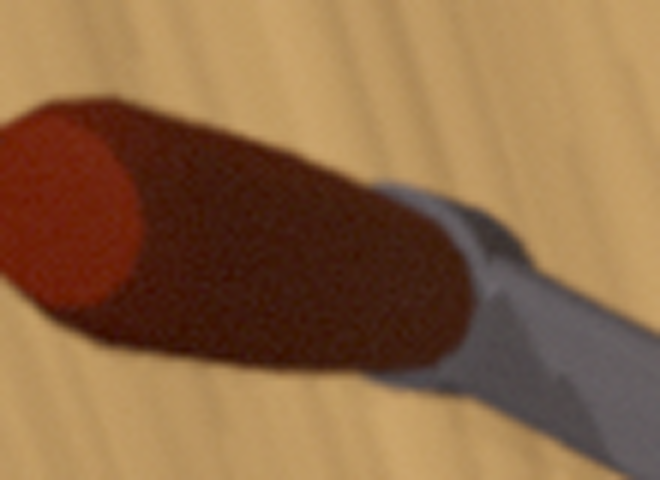

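```bash
python3 - <<'E'
from h import *
gof(-165.7,39.9,140,.889);tf()
E
```

```text
t 15.55 tcp [ 614.1 -212.8  125.6] jaw ang -0.1997 tilt [-1.e+00  0.e+00 -6.e-04] w 64.9 F [-0.3 -0.5 -0.7]
shift cm [ -1.43   9.95 -14.22] turn [-1.089 -0.    -0.   ] rows>= 9.0
tcp in fixture [-22.54 -58.25] z 125.6
```

Emit:
{"name": "servo_tool", "arguments": {
  "plan": [
    [[-1.5,0.5,-0.7,-0.1,0,0,5],[-1.8,1.8,-2.5,-0.22,0,0,5],[-1.8,3.4,-4.8,-0.34,0,0,5],[-1.8,5,-7.1,-0.46,0,0,5],[-1.8,6.6,-9.4,-0.58,0,0,5],[-1.8,8.2,-11.7,-0.7,0,0,5],[-1.8,9.4,-13.4,-0.82,0,0,5],[-1.6,9.95,-14.2,-0.94,0,0,5]]
  ]
}}

```text
t: 16.22
ee_pos: [492.8, -85.4, 142.2]
orientation: [-0.583, 1.492, 0.585]
ft_force: [-0.1, -0.1, -0.4]
width: 50.0
```

```bash
python3 - <<'E'
from h import *
gof(-165.7,39.9,140,.889);tf()
E
```

```text
t 16.22 tcp [492.8 -85.4 142.2] jaw ang 0.7468 tilt [-1.0e+00  1.1e-03 -6.0e-04] w 50.0 F [-0.1 -0.1 -0.4]
shift cm [ 0.22 -0.24  0.  ] turn [-0.142 -0.001 -0.001] rows>= 2.0
tcp in fixture [-167.64   41.23] z 142.17
```

Emit:
{"name": "servo_tool", "arguments": {
  "plan": [
    [[0,-0.15,0,-0.08,0,0,5],[0,-0.15,0,-0.145,0,0,5],[0,-0.15,0,-0.145,0,0,5],[0,-0.15,0,-0.145,0,0,5]]
  ]
}}

```text
t: 16.55
ee_pos: [496.1, -88.1, 142.2]
orientation: [-0.689, 1.458, 0.689]
ft_force: [0.3, 0.8, -0.2]
width: 50.0
```

```bash
python3 - <<'E'
from h import *
gof(-165.7,39.9,77.5,.889);tf()
E
```

```text
t 16.55 tcp [496.1 -88.1 142.2] jaw ang 0.8826 tilt [-1.e+00 -3.e-04  2.e-04] w 50.0 F [ 0.3  0.8 -0.2]
shift cm [ 6.47  0.2  -0.03] turn [-0.006  0.     0.   ] rows>= 2.0
tcp in fixture [-163.83   39.23] z 142.19
```

Emit:
{"name": "servo_tool", "arguments": {
  "plan": [
    [[2.5,0.1,-0.02,-0.006,0,0,5],[5.5,0.1,-0.02,-0.006,0,0,5],[6.4,0.1,-0.02,-0.006,0,0,5],[6.4,0.1,-0.02,-0.006,0,0,5],[6.4,0.1,-0.02,-0.006,0,0,3.5],[6.4,0.1,-0.02,-0.006,0,0,1.8],[6.4,0.1,-0.02,-0.006,0,0,1.8],[6.4,0.1,-0.02,-0.006,0,0,1.8]]
  ]
}}

```text
t: 17.22
ee_pos: [495.9, -87.9, 79.2]
orientation: [-0.695, 1.455, 0.693]
ft_force: [-0.9, 0.6, -0.3]
width: 26.7
```

Emit:
{"name": "servo_tool", "arguments": {
  "plan": [
    [[0,0,0,0,0,0,1.8],[0,0,0,0,0,0,1.8],[0,0,0,0,0,0,1.8]]
  ]
}}

```text
t: 17.47
ee_pos: [495.7, -87.8, 79.0]
orientation: [-0.695, 1.456, 0.694]
ft_force: [-1.2, -0.0, 7.4]
width: 21.5
```

```bash
python3 - <<'E'
from h import *
swing(1.46,n=3);tf()
E
```

```text
cam angle now 1.358 radius 108.21 F [-1.2 -0.   7.4] w 21.5 t 17.4667
[-0.0, -0.01, -0.37, -0.034, 0, 0, 1.8]
[-0.0, -0.02, -0.74, -0.068, 0, 0, 1.8]
[-0.0, -0.05, -1.1, -0.102, 0, 0, 1.8]
tcp in fixture [-164.25   39.45] z 78.99
```

Emit:
{"name": "servo_tool", "arguments": {
  "plan": [
    [[0,-0.01,-0.37,-0.034,0,0,1.8],[0,-0.02,-0.74,-0.068,0,0,1.8],[0,-0.05,-1.12,-0.104,0,0,1.8],[0,-0.05,-1.12,-0.104,0,0,1.8],[0,-0.05,-1.12,-0.104,0,0,1.8]]
  ]
}}

```text
t: 17.88
ee_pos: [489.0, -97.0, 79.0]
orientation: [-0.776, 1.427, 0.774]
ft_force: [-0.8, -1.1, 7.4]
width: 21.3
```

```bash
python3 - <<'E'
from h import *
swing(1.46,n=1);tf()
E
```

```text
cam angle now 1.4633 radius 108.22 F [-0.8 -1.1  7.4] w 21.3 t 17.8833
[0.0, -0.0, 0.04, 0.003, 0, 0, 1.8]
tcp in fixture [-168.92   29.06] z 78.97
```

Lever at 1.463. Release, retreat and look.

Emit:
{"name": "servo_tool", "arguments": {
  "plan": [
    [[0,0,0,0,0,0,3],[0,0,0,0,0,0,4.5],[0,0,0,0,0,0,5],[-2,0,0,0,0,0,5],[-5,0,0,0,0,0,5],[-6.5,0,0,0,0,0,5],[-6.5,0,0,0,0,0,5]]
  ]
}}

```text
t: 18.47
ee_pos: [490.3, -97.1, 145.9]
orientation: [-0.777, 1.424, 0.772]
ft_force: [0.2, -0.7, -0.6]
width: 49.7
```

```bash
python3 - <<'E'
from h import *
gof(-20,-60,128);tf()
E
```

```text
t 18.47 tcp [490.3 -97.1 145.9] jaw ang 0.994 tilt [-1.     -0.0049  0.0019] w 49.7 F [ 0.2 -0.7 -0.6]
shift cm [  1.87 -16.97  -3.03] turn [1.203 0.005 0.003] rows>= 10.0
tcp in fixture [-167.6    29.29] z 145.91
```

Emit:
{"name": "servo_tool", "arguments": {
  "plan": [
    [[0,-2,-0.3,0.12,0,0,6.5],[0,-4.5,-0.8,0.24,0,0,6.5],[0,-7.5,-1.3,0.36,0,0,6.5],[0,-10.5,-1.9,0.48,0,0,6.5],[0.5,-13.5,-2.4,0.6,0,0,6.5],[1,-16,-2.8,0.72,0,0,6.5],[1.4,-17,-3,0.84,0,0,6.5],[1.5,-17,-3,0.96,0,0,6.5]]
  ]
}}

```text
t: 19.13
ee_pos: [615.5, -216.2, 125.9]
orientation: [-0.021, 1.571, 0.021]
ft_force: [-0.7, 0.4, 0.1]
width: 65.2
```

Emit:
{"name": "servo_tool", "arguments": {
  "plan": [
    [[0,0,0,0.12,0,0,6.5],[0,0,0,0.243,0,0,6.5],[0,0,0,0.243,0,0,6.5],[0,0,0,0.243,0,0,6.5],[0,0,0,0.243,0,0,6.5]]
  ]
}}

```text
t: 19.55
ee_pos: [614.2, -214.4, 127.4]
orientation: [0.161, 1.566, -0.161]
ft_force: [0.8, 0.1, -0.0]
width: 64.5
```

```bash
python3 - <<'E'
from h import *
import pickle
tf()
o=ctrl.get_obs();c=cal("wrist");im=ctrl.get_image("wrist");cv2.imwrite("pics/w7.png",im[:,:,::-1]);pickle.dump((o,c),open("w7.pkl","wb"))
a=place(FX,[[-20,-10,38]]);u,v=proj(c,a)[0].astype(int);x0,y0=u-60,v-75;print(x0,y0)
crop("pics/w7.png",x0,y0,x0+120,y0+150,5,"pics/w7a.png")
E
```

```text
tcp in fixture [-22.07 -59.76] z 127.4
223 76
```

View pics/w7.png

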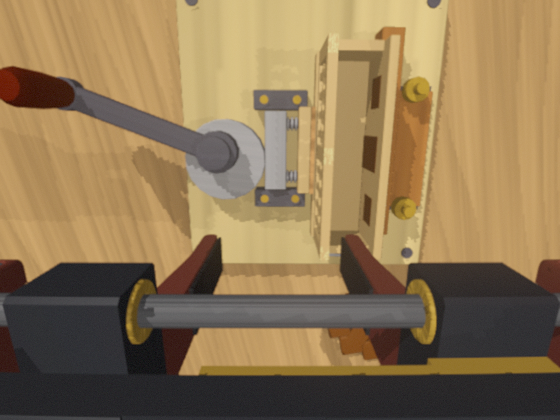

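View pics/w7a.png

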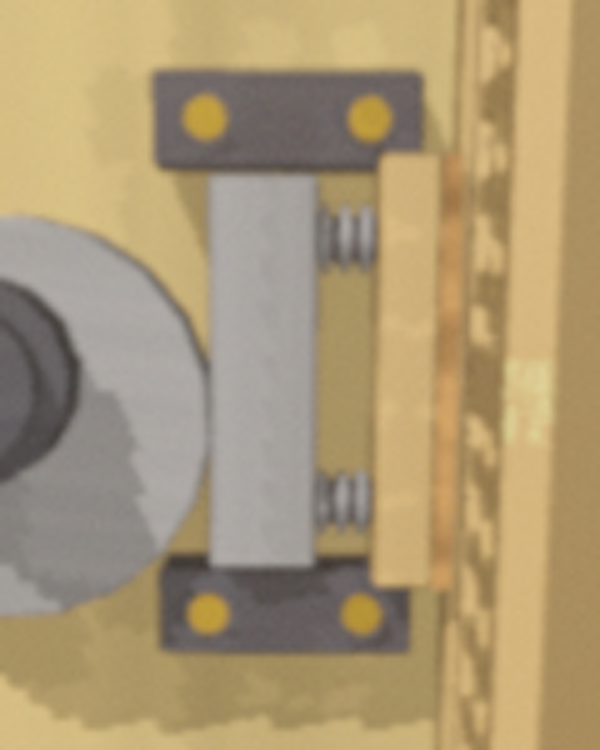

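```bash
python3 - <<'E'
from h import *
import pickle
def run(f,x0,y0,jr,sl,cr,sc,jl):
    o,c=pickle.load(open(f,"rb"))
    D=lambda q:[q[0]/5+x0-.4,q[1]/5+y0-.4]
    g=lambda px,z:((unproj(c,[D(q) for q in px],z)[:,:2]-FX[:2])@rot(FX[2]))[:,0]
    b=g(sc,34).mean(); 
    print(f,"screws",b.round(2),"jawL",(g(jl,38).mean()-b).round(2),"jawR",(g(jr,38).mean()-b).round(2),"shoeL",(g(sl,38).mean()-b).round(2),"cork",(g(cr,36).mean()-b).round(2),"sep",(g(sl,38).mean()-g(jr,38).mean()).round(2))
run("w4.pkl",235,75,[(173,180),(176,575)],[(255,160),(255,595)],[(340,162),(332,597)],[(127,123),(295,123),(134,626),(289,626)],[(66,200),(75,560)])
run("w6.pkl",235,75,[(258,187),(253,583)],[(328,170),(315,603)],[(411,172),(395,605)],[(151,133),(317,133),(152,631),(305,632)],[(150,190),(150,583)])
run("w7.pkl",223,76,[(316,175),(313,567)],[(379,154),(371,584)],[(461,156),(449,587)],[(204,118),(370,118),(208,614),(361,614)],[(209,175),(211,567)])
E
for f in 7; do python3 - <<'E'
import sys;sys.path.insert(0,'.')
E
done
```

```text
w4.pkl screws -22.46 jawL -20.5 jawR -5.31 shoeL 6.44 cork 18.39 sep 11.75
w6.pkl screws -22.46 jawL -11.93 jawR 3.56 shoeL 13.25 cork 25.45 sep 9.69
w7.pkl screws -22.49 jawL -11.18 jawR 4.27 shoeL 13.21 cork 25.25 sep 8.94
```

```bash
python3 - <<'E'
from h import *
import pickle
for n in("scene","side"): cv2.imwrite(f"pics/{n}9.png",ctrl.get_image(n)[:,:,::-1])
o,c=pickle.load(open("w7.pkl","rb"))
crop("pics/w7.png",300,15,440,275,2.9,"pics/w7b.png")
a=cv2.imread("pics/scene9.png");b=cv2.imread("pics/scene0.png")
d=cv2.absdiff(a,b).max(2);m=d>40
for nme,(u,v) in dict(hammer=(230,135),disk=(320,360),arbor=(148,165),glue=(266,318),bird=(345,215),leaf=(159,200)).items(): print(nme,m[v-15:v+15,u-15:u+15].sum())
E
```

```text
hammer 113
disk 0
arbor 114
glue 0
bird 0
leaf 66
```

View pics/w7b.png

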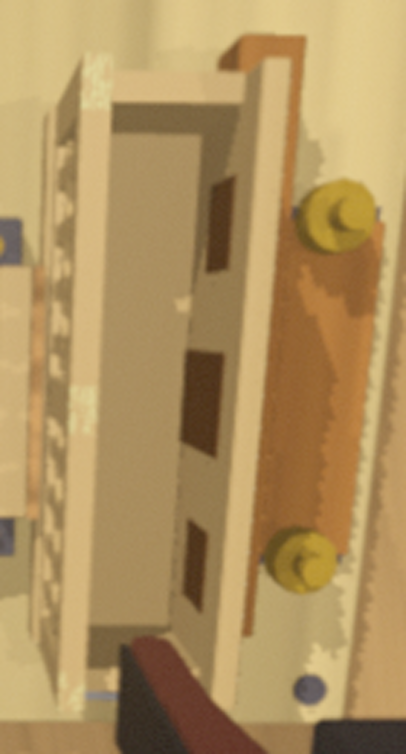

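View pics/side9.png

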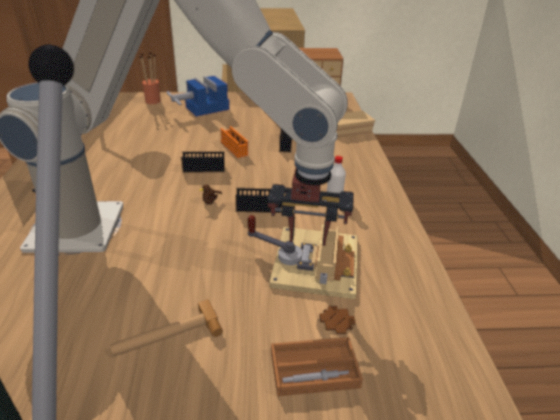

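```bash
python3 - <<'E'
from h import *
import pickle
o,c=pickle.load(open("w7.pkl","rb"))
B=lambda x,y:[x/2.9+300-.3,y/2.9+15-.3]
for n,px in dict(rail=[B(84,55),B(57,710)],back=[B(291,58),B(238,705)]).items(): print(n,((unproj(c,px,76)[:,:2]-FX[:2])@rot(FX[2])).round(1).tolist())
o=ctrl.get_obs();print(o["t"],o["ft_force"].round(1),np.abs(o["qvel"]).max())
print(ctrl.close_job())
E
```

```text
rail [[5.4, 59.9], [4.8, -79.3]]
back [[46.4, 59.8], [47.2, -77.9]]
19.7 [-0.2  0.6  0.2] 0.010430149902450817
the job is handed in; nothing more can be done
None
```

The maple balcony is clamped in the fixture and the job was handed in at about 19.7 s. It stands upright on the plate, back to the fence and end at the stop, and the gripper was clear of everything. No verdict is reported, so the figures below are my own checks.

- **Placing:** I lowered the balcony onto the plate and slid it until I felt the end stop at about 5 N. I then pushed it towards the fence at about 6 N and released it. That push left it roughly 1 mm short of the fence, and the shoe later pushed it the rest of the way.
- **Lever:** I gripped the handle and swung it to 1.36 rad, let go and looked. The springs had then given only about 2.0 mm, so I regripped and went on to 1.463 rad.
- **Springs:** The distance between jaw and shoe shrank from 11.75 mm to 8.94 mm in the last wrist picture, so the springs have given about 2.8 mm.
- **Position:** The balcony's end measures about 0.5–1 mm from the stop (the partly hidden back corner reads about 2 mm), and its back lies against the fence within my 1 mm accuracy. It is square to the fence to within about 0.006 rad.
- **Other things:** The pixels around disk, glue and bird are unchanged in the scene view. Those around hammer, arbor and leaf changed, which I put down to the arm and its shadow; in the side view those three look to be in their old places.

**Disagreement:** After the first swing, the pictures gave a jaw travel of 8.6–8.9 mm, while the lever angle implies 9.5 mm. Depending on which is right, the springs have given between 2.7 and 3.3 mm, which is inside the allowed range either way.

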